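# Shut down the bench tester and unload its cards

## Robot

A 6-joint arm with a two-finger parallel gripper is mounted at the origin on the work surface. World frame = base frame: x ahead of the robot, y to its left, z up, the work surface at z = 0. Lengths are in m, angles in degrees, forces in N, time in s.
With the tool pointing down it reaches from about 0.25 to 0.725 m from the base axis. Payload 9.7 kg.
Tool frame: the origin (TCP) lies where the fingers leave the gripper's body, on its centre line; the fingertips stand 73 mm ahead of it and the grasp point (between the pads) lies 54 mm ahead of it; y points along the fingers, x is the direction in which the jaws open and shut, and the axes are right-handed (so a half turn about y gives the same grasp; the last joint's range is limited). The gripper opens to 85 mm and grips with 20 to 120 N. Pads are 22 mm wide; open, the fingers measure 114 mm over their backs; the gripper's body (76 mm by 85 mm) begins 54 mm behind the grasp point. The pads swing forward as they close: fully open they stand 13 mm farther back than shut.
Start: joints at [-73.339, 4.979, 10.078, 95.1, 0, 90], TCP at [0.158, -0.527, 0.304] pointing down, gripper open.
Joint ranges: [-179.16, 179.16], [-48.56, 103.87], [-65.8, 70.77], [-126.05, 130.52], [-82.76, 87.17], [-180, 180]. Speed limits (degrees/s): [127.2, 127.2, 147.25, 180, 180, 180].

## Interface

Orientations are given as [roll, pitch, yaw] about the fixed x, y, z axes, in that order (R = Rz(yaw) Ry(pitch) Rx(roll)).
In Python, from workcell import sensors, imaging, bot, models gives the robot as it stands.
- The arm moves only by the tool arm_command, never from a script. Its argument "rows" is one flat list of numbers, 7 for each row, row after row: the shift along the tool's x, y, z in cm, then the turn, a rotation vector about the tool's x, y, z in degrees, then the gripper's target within -1 to 1 (fully open at 1, half-way at 0, shut at -1). A call has 1 to 12 rows; each row is the pose to reach, as a shift and turn from the pose commanded when the call began, along the tool's axes at that moment; what a row does not reach only later rows make up. A row lasts 1/12 s, in which the tool goes at most 41.7 mm and 7.16 degrees, less where a joint would pass 70% of its speed; a pose out of reach is approached as far as the arm can. A call with a gripper value outside its range is refused whole. The fingers move at their own pace and stop on an object; "force" is the grip in N (left out, the last holds). Time passes only in rows, so rows that repeat a pose let the fingers close. It gives the time, the measured TCP pose, the force and the opening at its end, in the units of the state.
- sensors.get_obs(): the state, without advancing time (a new reading comes with each control period).
- imaging.camera(name): name is "side" or "top" or "wrist"; returns a dict with "pixels" (480x640x3 uint8, blue, green, red), "z_map" (480x640 float32, m along the optical axis (not along the pixel's ray), 0 where there is no reading), "camera_matrix" (3x3 intrinsics, pixels), "D" ([k1, k2, p1, p2, k3] as OpenCV has them; the pictures are not rectified), "world_from_camera" (4x4, takes a point from camera to world coordinates). Camera axes: x right, y up, looking along -z (the intrinsics and any distortion apply to the point x, -y, -z); pixel columns grow to the right and rows downward; lengths in m; the calibration is good to about 2 mm. A picture is of the moment at which its call begins.
- bot.job_done(): hands the job in, once; it reports no verdict.
Trained networks look in the newest picture that a camera, given by its name, has taken for a name from the list of things; names that differ only in an ending like _2 or _b are one class to them, and where a whole thing is asked for, a point or a joint stands for the part that bears it (a point fixed in the world has none). Each returns a list of dicts, best first, with "conf" (0 to 1); they miss things now and then, are a little off and sometimes report something else, mostly with a low value. They report only what shows in the picture. A call takes as long as a camera call. They do not tell look-alikes from the thing itself.
- models.search_frame(thing, camera): "extent" ([centre column, centre row, width, height] in pixels, round what is visible of it).
- models.spot_point(thing, camera): "location" ([column, row] in pixels: a listed point, or the origin of a listed thing).
The state is a dict: "time": time; "q": joint angles; "qd": joint speeds; "joint_efforts": joint torques, N m; "ee_pos": TCP position; "tcp_rot": TCP orientation; "wrist_force": force on the tool from outside, world axes, zero at the start; "torque": the same for the moment, N m; "opening": finger opening in m.
Only numpy, scipy, OpenCV 4.12 (cv2) and the standard library are available. Lean on these libraries where they do the work, as an engineer would, in place of code of your own. Each camera call takes 0.05 s, during which the arm holds its last target.

## Task

Shut down the card tester and unload it: first bring the load lever to idle, standing straight up at the long tick, then sweep the whole row of toggle switches off. Only when all the power is off, slide every circuit card up out of the slotted rack and stand each one, grip strip up and fully down, in a slot of its own in the foam-filled carrier; leave the lever at idle, the switches off and the other things on the bench where they are.

Things in the scene. Friction and masses are not known exactly. Their poses are not given: they have to be found in the camera images.
- card1_center (a point): One of up to four identical circuit cards (None if absent). Upright plate 5 mm thick (its x), 80 mm wide (its y), 110 mm tall (its z, up), 120 g; its top 12 mm is an aluminium grip strip 9 mm thick, the full 80 mm wide. This point is the card's centre, 55 mm above its bottom edge. At the start it stands in a rack slot.
- card2_center (a point): One of up to four identical circuit cards (None if absent). Upright plate 5 mm thick (its x), 80 mm wide (its y), 110 mm tall (its z, up), 120 g; its top 12 mm is an aluminium grip strip 9 mm thick, the full 80 mm wide. This point is the card's centre, 55 mm above its bottom edge. At the start it stands in a rack slot.
- card3_center (a point): One of up to four identical circuit cards (None if absent). Upright plate 5 mm thick (its x), 80 mm wide (its y), 110 mm tall (its z, up), 120 g; its top 12 mm is an aluminium grip strip 9 mm thick, the full 80 mm wide. This point is the card's centre, 55 mm above its bottom edge. At the start it stands in a rack slot.
- card4_center (a point): One of up to four identical circuit cards (None if absent). Upright plate 5 mm thick (its x), 80 mm wide (its y), 110 mm tall (its z, up), 120 g; its top 12 mm is an aluminium grip strip 9 mm thick, the full 80 mm wide. This point is the card's centre, 55 mm above its bottom edge. At the start it stands in a rack slot.
- rack: Slotted card rack with aluminium side plates, fixed, 240 (x) by 112 mm (y). Origin: centre of its underside. Four slots at x = -81, -27, 27, 81 mm, 8 mm wide, hold the cards, thickness along x, bottom edge at z = 10 mm, tops at 120 mm. The guides end at z = 72 mm: a card rises 62 mm to leave them.
- carrier: Loose grey tray of hard black foam, 260 (x) by 112 (y) by 68 mm tall, 0.9 kg. Origin: centre of its underside, z up. Four slots across it at x = -81, -27, 27, 81 mm, 12 mm wide (x), 99 mm long (y), from the foam top at z = 68 mm to a floor at z = 8 mm, empty at first. A card stands in one with its thickness along x, either way round, and may lean a little.
- switchbox: Grey switch box, fixed, 210 (x) by 75 (y) by 55 mm tall; origin: centre of its underside. Four toggles along the top (y = 0), pivots at x = -62, -22, 18, 58 mm, z = 55 mm. On: nearly upright, leaning to -x, the end with a short black stub. Off: folded to +x, the end with a white bar. A fingertip dragged in +x, its end 15 to 20 mm above the box top, folds each and slides over.
- switch1 (a joint): Toggle switch 1 of the row (1 is nearest the box's -x end). Radians: 0 = fully on (leaning 0.35 rad to -x), 0.35 = upright, 1.75 = stop, folded far over to +x; off is above 0.95. Ends in a cross bar (24 mm along y, 10 mm diameter) centred 27 mm from the pivot. Stays where it is pushed; about 1 N at the tip moves it.
- switch2 (a joint): Toggle switch 2 of the row (1 is nearest the box's -x end). Radians: 0 = fully on (leaning 0.35 rad to -x), 0.35 = upright, 1.75 = stop, folded far over to +x; off is above 0.95. Ends in a cross bar (24 mm along y, 10 mm diameter) centred 27 mm from the pivot. Stays where it is pushed; about 1 N at the tip moves it.
- switch3 (a joint): Toggle switch 3 of the row (1 is nearest the box's -x end). Radians: 0 = fully on (leaning 0.35 rad to -x), 0.35 = upright, 1.75 = stop, folded far over to +x; off is above 0.95. Ends in a cross bar (24 mm along y, 10 mm diameter) centred 27 mm from the pivot. Stays where it is pushed; about 1 N at the tip moves it.
- switch4 (a joint): Toggle switch 4 of the row (1 is nearest the box's -x end). Radians: 0 = fully on (leaning 0.35 rad to -x), 0.35 = upright, 1.75 = stop, folded far over to +x; off is above 0.95. Ends in a cross bar (24 mm along y, 10 mm diameter) centred 27 mm from the pivot. Stays where it is pushed; about 1 N at the tip moves it.
- leverbox: Grey control box of the load lever, fixed, 130 mm (x) by 90 mm (y) by 55 mm tall; origin: centre of its underside, z up. A curved quadrant plate with white ticks stands beside the lever; its one long tick, at the top, is idle.
- lever_pivot (a point): The lever's hinge point, 65 mm above the underside of its box. The hinge runs along the box's y; the axes are those of the box.
- load_lever (a joint): Angle of the load lever from upright, radians: 0 = upright = idle (at the long tick), positive = leaning to the box's +x; range -0.9 to 0.9. Stays where it is left; about 2 N at the knob moves it.
- lever_knob (a point): Centre of the lever's black ball knob, 28 mm in diameter, 80 mm from the pivot.
- screwdriver: Screwdriver, 170 mm long, lying; a bystander, not part of the job. Origin: underside of the object.
- saucer: White ceramic saucer, 100 mm across; a bystander, not part of the job. Origin: underside of the object.
- jar: Glass jar with a steel cap, 64 mm diameter, 80 mm tall; a bystander, not part of the job. Origin: underside of the object.
- clip: Stainless steel spring clip, 70 x 18 mm, lying; a bystander, not part of the job. Origin: underside of the object.
Mind the look-alikes: they are no part of the job. Leave any orange look-alike of the part that bears card4_center alone.

How it is judged (in metres and radians):
On the way, in this order (a step that is already met when the one before it is completed fails the run):
1. the load lever stands at idle (upright within 0.1 rad), still (value of joint load_lever between -0.1 and 0.1 rad and velocity of joint load_lever between -0.1 and 0.1 rad/s), for 0.3 s.
2. all four toggle switches are off (above 0.95 rad), the lever still at idle (value of joint each of switch1, switch2, switch3, switch4 above 0.95 rad and value of joint load_lever between -0.1 and 0.1 rad), for 0.2 s.
At the end, for the whole second after the job is handed in: Lever within 0.1 rad of upright; switches above 0.95 rad; every card in its own carrier slot, at rest, within 0.3 rad of upright, strip up, centre 55 to 70 mm above the carrier's underside and within 20 mm of its middle line; cards 30 mm apart; carrier flat on the bench (all of step 2 and angle between carrier's own z axis and vertical below 0.08 rad and height (world z) of carrier below 0.01 m and linear speed of each of carrier, card1, card2, card3, card4 below 0.03 m/s and z of card1_center in the frame of carrier between 0.055 and 0.07 m and x of card1_center in the frame of carrier between -0.1 and 0.1 m and y of card1_center in the frame of carrier between -0.02 and 0.02 m and angle between each of card1_center, card2_center, card3_center, card4_center's own z axis and vertical below 0.3 rad and z of card2_center in the frame of carrier between 0.055 and 0.07 m and x of card2_center in the frame of carrier between -0.1 and 0.1 m and y of card2_center in the frame of carrier between -0.02 and 0.02 m and z of card3_center in the frame of carrier between 0.055 and 0.07 m and x of card3_center in the frame of carrier between -0.1 and 0.1 m and y of card3_center in the frame of carrier between -0.02 and 0.02 m and z of card4_center in the frame of carrier between 0.055 and 0.07 m and x of card4_center in the frame of carrier between -0.1 and 0.1 m and y of card4_center in the frame of carrier between -0.02 and 0.02 m and horizontal distance between each of card2_center, card3_center, card4_center and card1_center above 0.03 m and horizontal distance between each of card3_center, card4_center and card2_center above 0.03 m and horizontal distance between card4_center and card3_center above 0.03 m); the robot touches nothing.
It fails at once if a card is drawn more than 20 mm up while a switch is still on (z of any of card1_center, card2_center, card3_center, card4_center in the frame of rack above 0.085 m and not (value of joint each of switch1, switch2, switch3, switch4 above 0.95 rad)).
It fails at once if a bystander is moved more than 60 mm (distance of any of screwdriver, saucer, jar, clip from where it was at the start of the episode above 0.06 m).
It fails at once if a card falls over (more than 1 rad from upright) (angle between any of card1_center, card2_center, card3_center, card4_center's own z axis and vertical above 1 rad).
Of card1, card2, card3, card4 only 3 to 4 are there at a start; the rules pass over those that are not, and their reading is None.
At some moment in a run one of carrier may be knocked a few centimetres aside while the robot is not near it.
It also fails if it takes over 200 s, if anything falls off the work surface, if the arm or the gripper's body presses on something with over 40 N, if the wrist force passes 120 N, or if a joint passes its speed limit or range.

## Working session

There is one attempt and no reset: what is moved stays moved. The work goes in short steps, Python scripts to look and compute and a tool call to move; the robot and the scene stay as the last step left them, time stands still between calls to the robot, and variables do not carry over. Pictures are saved under pics/ and viewed, and the job is handed in when it is done.

Besides the shell and the picture viewer there is one more tool, called after ">>>" as a command line: name --argument value ..., lists and objects as JSON in quotes. arm_command: Moves the arm, as the interface text tells. Its arguments: {"type":"object","properties":{"rows":{"type":"array","items":{"type":"number"}},"force":{"type":"number"}},"required":["rows"]}

```bash
mkdir -p pics; ls
cat > h.py <<'E'
import numpy as np, cv2
from workcell import sensors, imaging, bot, models
def shot(n,fn=None):
    c=imaging.camera(n)
    if fn: cv2.imwrite('pics/'+fn,c['pixels'])
    return c
def world(c,u,v,z=None):
    K=c['camera_matrix'];D=np.array(c['D'],float)
    p=cv2.undistortPoints(np.array([[[u,v]]],float),K,D)[0,0]
    d=np.array([p[0],-p[1],-1.0]); T=np.array(c['world_from_camera'])
    if z is None:
        zz=c['z_map'][int(round(v)),int(round(u))]; return T[:3,:3]@(d*zz)+T[:3,3]
    r=T[:3,:3]@d; o=T[:3,3]; return o+r*(z-o[2])/r[2]
def cloud(c):
    K=c['camera_matrix'];D=np.array(c['D'],float)
    h,w=c['z_map'].shape
    uu,vv=np.meshgrid(np.arange(w),np.arange(h))
    p=cv2.undistortPoints(np.stack([uu,vv],-1).reshape(-1,1,2).astype(float),K,D)[:,0]
    d=np.c_[p[:,0],-p[:,1],-np.ones(len(p))]*c['z_map'].reshape(-1,1)
    T=np.array(c['world_from_camera'])
    P=(d@T[:3,:3].T+T[:3,3]).reshape(h,w,3); P[c['z_map']==0]=np.nan
    return P
def proj(c,X):
    T=np.linalg.inv(np.array(c['world_from_camera'])); x=T[:3,:3]@np.array(X,float)+T[:3,3]
    q,_=cv2.projectPoints(np.array([[x[0],-x[1],-x[2]]]),np.zeros(3),np.zeros(3),c['camera_matrix'],np.array(c['D'],float))
    return q[0,0]
E
python3 - <<'E'
from h import *
np.set_printoptions(precision=4,suppress=True)
print(sensors.get_obs())
for n in ['side','top','wrist']:
    c=shot(n,n+'0.png'); print(n,c['camera_matrix'],c['D'],c['world_from_camera'])
E
```

```text
pics
{'time': 0.0, 'q': array([-73.3388,   5.0109,  10.0321,  95.0996,   0.0031,  89.9985]), 'qd': array([ 0.0343,  0.0328, -0.0221, -0.0268, -0.0208,  0.0108]), 'joint_efforts': array([  0.0032, -52.0396,  46.4799,   0.0165,   0.0002,  -0.    ]), 'ee_pos': array([ 0.1577, -0.5268,  0.3032]), 'tcp_rot': array([-89.9969,   0.0784, -73.3373]), 'wrist_force': array([-0.2903, -0.2238, -0.2273]), 'torque': array([-0.0266,  0.0033, -0.0416]), 'opening': 0.08514834765284086}
side [[487.7441   0.     316.8614]
 [  0.     487.7441 237.553 ]
 [  0.       0.       1.    ]] [-0.0082  0.      0.      0.      0.    ] [[ 0.9553  0.1539 -0.2526  0.3032]
 [-0.2958  0.5009 -0.8134 -0.8154]
 [ 0.0013  0.8517  0.524   0.6521]
 [ 0.      0.      0.      1.    ]]
top [[533.9609   0.     324.223 ]
 [  0.     533.9609 232.0743]
 [  0.       0.       1.    ]] [-0.0877  0.      0.      0.      0.    ] [[-0.02    0.9918 -0.1264  0.4067]
 [-0.9998 -0.0209 -0.0054  0.0043]
 [-0.008   0.1262  0.992   1.194 ]
 [ 0.      0.      0.      1.    ]]
wrist [[422.6648   0.     325.994 ]
 [  0.     422.6648 236.7881]
 [  0.       0.       1.    ]] [0.0242 0.     0.     0.     0.    ] [[ 0.2871  0.9134  0.2885  0.2318]
 [-0.9579  0.2744  0.0844 -0.5046]
 [-0.0021 -0.3006  0.9538  0.3727]
 [ 0.      0.      0.      1.    ]]
```

View pics/top0.png

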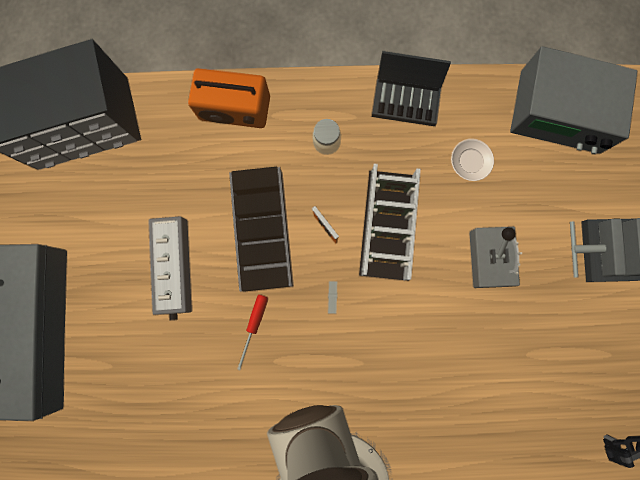

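View pics/side0.png

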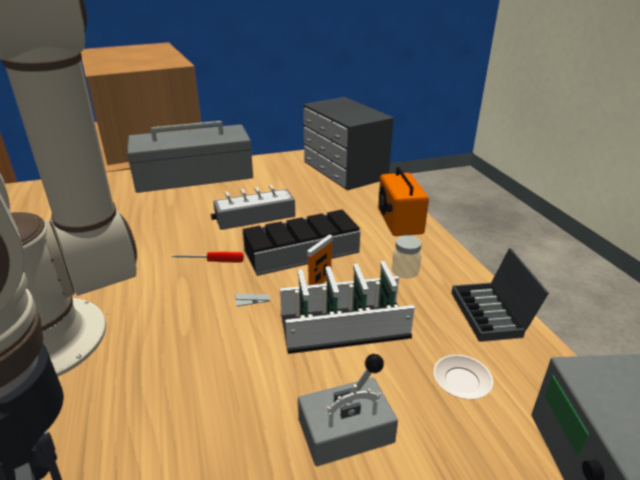

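View pics/wrist0.png

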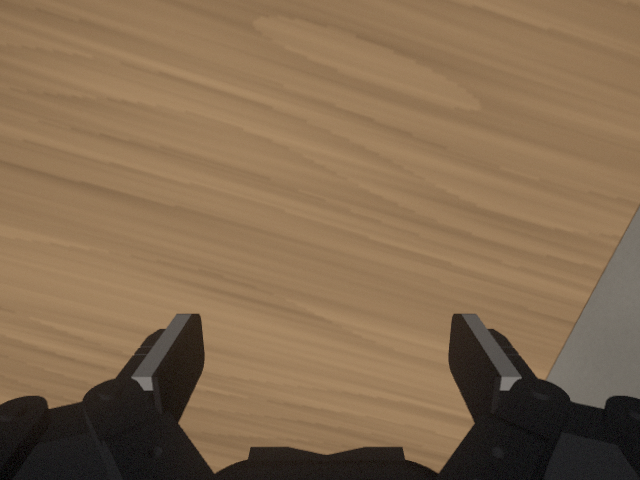

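Run:
```python
from h import *
np.set_printoptions(precision=4,suppress=True)
ct=shot('top');cs=shot('side')
for n,c in (('top',ct),('side',cs)):
    for t in ['card1_center','rack','carrier','switchbox','leverbox','lever_pivot','lever_knob','switch1','screwdriver','saucer','jar','clip']:
        f=models.spot_point if t!='switch1' else models.search_frame
        r=f(t,n)
        print(n,t,[(np.round(q.get('location',q.get('extent')),1).tolist(),round(q['conf'],2)) for q in r][:6])
im=ct['pixels']
cv2.imwrite('pics/topA.png',cv2.resize(im[140:330,340:540],(800,760))[:600]) 
cv2.imwrite('pics/topB.png',cv2.resize(im[150:330,140:340],None,fx=3.3,fy=3.3,interpolation=cv2.INTER_CUBIC))
cv2.imwrite('pics/topA.png',cv2.resize(im[155:295,345:535],None,fx=4.2,fy=4.2,interpolation=cv2.INTER_CUBIC))
im=cs['pixels']
cv2.imwrite('pics/sideA.png',cv2.resize(im[225:470,220:510],None,fx=2.4,fy=2.4,interpolation=cv2.INTER_CUBIC))
cv2.imwrite('pics/sideB.png',cv2.resize(im[170:300,160:380],None,fx=3.6,fy=3.6,interpolation=cv2.INTER_CUBIC))
```

```text
top card1_center [([394.4, 182.1], 0.58)]
top rack [([387.2, 225.7], 0.8), ([324.6, 140.5], 0.27)]
top carrier [([264.7, 231.3], 0.84), ([395.0, 208.3], 0.69), ([491.0, 255.7], 0.34)]
top switchbox [([172.4, 266.7], 0.57), ([332.5, 297.4], 0.54)]
top leverbox [([490.4, 253.8], 0.89)]
top lever_pivot [([499.3, 255.5], 0.72)]
top lever_knob [([505.0, 232.6], 0.72)]
top switch1 [([163.0, 242.1, 8.8, 0.2], 0.59), ([162.3, 258.6, 17.0, 8.7], 0.57), ([164.3, 297.2, 9.2, 5.8], 0.39)]
top screwdriver [([247.8, 332.9], 0.82)]
top saucer [([468.0, 161.6], 0.79)]
top jar [([325.6, 142.8], 0.9)]
top clip [([329.7, 294.3], 0.53)]
side card1_center [([387.7, 294.6], 0.57)]
side rack [([342.8, 325.6], 0.61)]
side carrier [([301.7, 249.8], 0.77), ([405.7, 272.1], 0.48)]
side switchbox [([255.4, 217.5], 0.96), ([374.4, 366.0], 0.5)]
side leverbox [([344.0, 430.1], 0.85)]
side lever_pivot [([347.5, 406.7], 0.96), ([330.4, 301.3], 0.38)]
side lever_knob [([373.9, 364.9], 0.7)]
side switch1 [([245.6, 195.9, 6.1, 5.3], 0.51), ([370.2, 373.4, 24.0, 40.6], 0.22)]
side screwdriver [([209.1, 259.9], 0.94)]
side saucer [([463.6, 384.1], 0.89)]
side jar [([403.8, 269.1], 0.97)]
side clip [([252.1, 299.7], 0.73)]
```

View pics/topA.png

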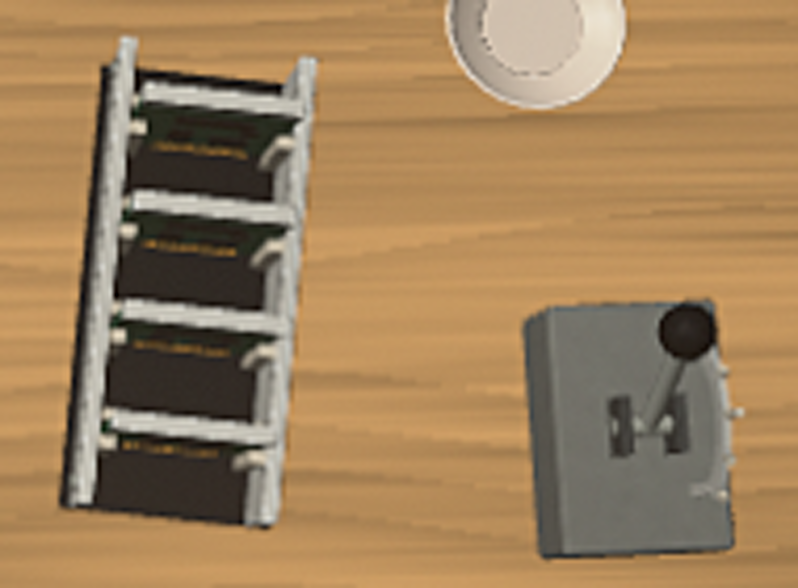

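View pics/topB.png

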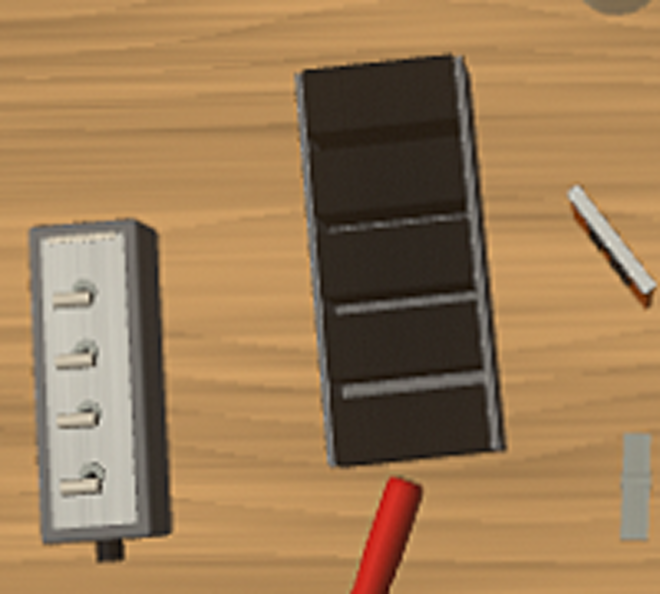

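View pics/sideA.png

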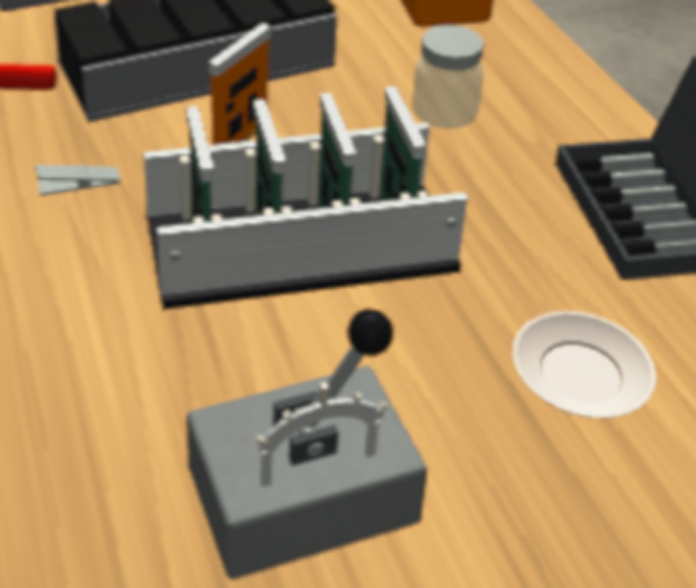

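View pics/sideB.png

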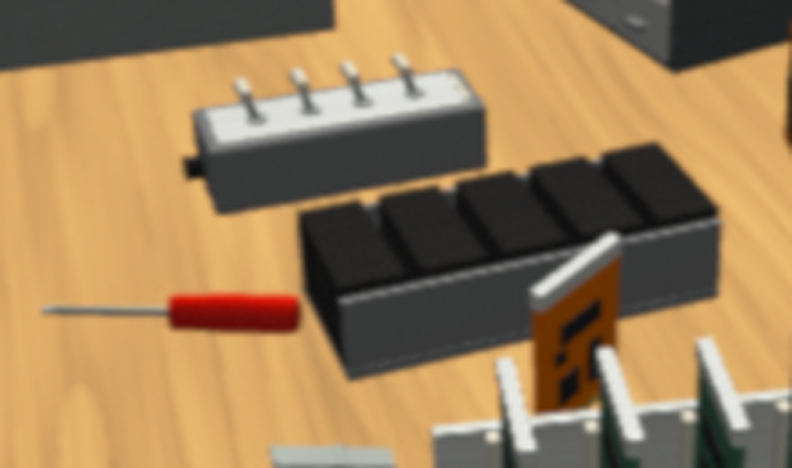

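Run:
```python
from h import *
np.set_printoptions(precision=4,suppress=True)
ct=shot('top');cs=shot('side');
P=np.concatenate([cloud(ct).reshape(-1,3),cloud(cs).reshape(-1,3)]); n0=480*640
src=np.r_[np.zeros(n0),np.ones(n0)]
ok=~np.isnan(P[:,0]);P=P[ok];src=src[ok]
def reg(x0,x1,y0,y1,z0,z1,s=None):
    m=(P[:,0]>x0)&(P[:,0]<x1)&(P[:,1]>y0)&(P[:,1]<y1)&(P[:,2]>z0)&(P[:,2]<z1)
    if s is not None: m&=src==s
    return P[m]
def rect(name,A):
    if len(A)<5: print(name,len(A));return
    r=cv2.minAreaRect(A[:,:2].astype(np.float32)*1000); print(name,len(A),r,'z',np.percentile(A[:,2],[5,50,95]))
# rough locations
for nm,uv,z in [('switchbox',(170,262),.055),('carrier',(262,226),.068),('rack',(392,222),.1),('lever',(495,255),.055),('knob',(508,233),.12),('orange',(325,222),.11),('jar',(326,132),.08),('saucer',(472,160),.01),('clip',(333,298),.005),('sd',(253,330),.01),('orad',(230,100),.1)]:
    print(nm,world(ct,*uv),world(ct,*uv,z))
np.savez('c0.npz',P=P,src=src)
```

```text
switchbox [0.4939 0.3448 0.0536] [0.4937 0.3444 0.055 ]
carrier [0.566  0.143  0.0679] [0.566 0.143 0.068]
rack [ 0.5775 -0.1419  0.0068] [ 0.5641 -0.1305  0.1   ]
lever [ 0.4928 -0.3501  0.074 ] [ 0.4943 -0.3561  0.055 ]
knob [ 0.5304 -0.3556  0.1479] [ 0.5337 -0.3652  0.12  ]
orange [0.5656 0.0082 0.1099] [0.5656 0.0082 0.11  ]
jar [0.7665 0.0022 0.0801] [0.7665 0.0022 0.08  ]
saucer [ 0.7177 -0.3318  0.0061] [ 0.7167 -0.3307  0.01  ]
clip [ 0.4107 -0.0055  0.0164] [ 0.4107 -0.0056  0.005 ]
sd [0.3448 0.1696 0.0241] [0.344  0.1716 0.01  ]
orad [0.8311 0.2047 0.1151] [0.8371 0.2075 0.1   ]
```

Run:
```python
import numpy as np,cv2
np.set_printoptions(precision=4,suppress=True)
d=np.load('c0.npz');P=d['P'];src=d['src']
def reg(x0,x1,y0,y1,z0,z1,s=None):
    m=(P[:,0]>x0)&(P[:,0]<x1)&(P[:,1]>y0)&(P[:,1]<y1)&(P[:,2]>z0)&(P[:,2]<z1)
    if s is not None: m&=src==s
    return P[m]
def rect(name,A):
    if len(A)<5: print(name,len(A));return
    r=cv2.minAreaRect(A[:,:2].astype(np.float32)*1000); print(name,len(A),np.round(r[0],1),np.round(r[1],1),round(r[2],1),'z',np.percentile(A[:,2],[5,50,95]))
for s in (0,1):
    rect('switchtop',reg(.35,.65,.28,.42,.05,.06,s))
    rect('carriertop',reg(.38,.75,.05,.24,.063,.073,s))
    rect('leverbox',reg(.4,.62,-.46,-.27,.05,.06,s))
    k=reg(.45,.62,-.46,-.27,.11,.2,s); rect('knob',k); print(k[k[:,2]>k[:,2].max()-.005].mean(0),k.max(0))
    t=reg(.4,.75,-.25,-.04,.112,.126,s); rect('strips',t)
    rect('racktop',reg(.4,.75,-.25,-.04,.07,.095,s))
    xs=np.sort(t[:,0]); g=np.split(xs,np.where(np.diff(xs)>.012)[0]+1)
    for a in g:
        q=t[(t[:,0]>=a[0])&(t[:,0]<=a[-1])]; 
        if len(q)>20: rect('  card',q); l=np.polyfit(q[:,1],q[:,0],1); print('   slope deg',np.degrees(np.arctan(l[0])))
    rect('sw knobs',reg(.35,.65,.28,.42,.072,.1,s))
    t=reg(.35,.65,.28,.42,.072,.1,s);xs=np.sort(t[:,0]); g=np.split(xs,np.where(np.diff(xs)>.008)[0]+1)
    for a in g:
        q=t[(t[:,0]>=a[0])&(t[:,0]<=a[-1])]; rect('  sw',q)
```

```text
switchtop 2924 [488.  351.5] [210.1  77.5] 3.8 z [0.0523 0.0561 0.0593]
carriertop 4602 [563.3 149. ] [260.9 111.5] 4.8 z [0.0647 0.0686 0.0719]
leverbox 1846 [ 490.9 -360.5] [ 91.5 129.4] 89.9 z [0.0519 0.0555 0.0587]
knob 223 [ 508.3 -374. ] [77.8 28.1] 34.2 z [0.1113 0.142  0.1495]
[ 0.5292 -0.3591  0.1496] [ 0.5418 -0.3466  0.1528]
strips 765 [ 570.5 -133.8] [ 80.  171.9] 83.4 z [0.1154 0.1204 0.1238]
racktop 1047 [ 570.6 -133.5] [ 99.9 239.8] 82.8 z [0.0706 0.0736 0.0904]
  card 188 [ 490.2 -124.6] [79.9  9.6] 82.7 z [0.1165 0.1206 0.1232]
   slope deg 7.288132215496498
  card 193 [ 543.9 -130.6] [79.8  9.5] 82.5 z [0.1155 0.1205 0.1239]
   slope deg 6.933172735501932
  card 191 [ 597.5 -136.5] [76.4 10. ] 83.3 z [0.1153 0.12   0.123 ]
   slope deg 7.106947060567226
  card 193 [ 651.1 -143.9] [78.4 10. ] 82.3 z [0.1149 0.1206 0.1244]
   slope deg 7.334791309339688
sw knobs 233 [477.5 351.3] [128.2  26.5] 3.3 z [0.0808 0.0855 0.0895]
  sw 63 [419.6 347.5] [25.2 10.5] 89.3 z [0.0779 0.0855 0.0892]
  sw 62 [460.7 350.7] [10.  25.6] 4.3 z [0.0813 0.0862 0.0895]
  sw 62 [499.5 352.7]
[... 606 characters left out ...]
25.3] [82.1  9. ] 83.0 z [0.1129 0.1181 0.1197]
   slope deg 6.923905672672214
  card 159 [ 542.9 -132.5] [81.1  9.8] 82.2 z [0.1138 0.1181 0.1196]
   slope deg 6.715824339090969
  card 162 [ 596.2 -140.4] [81.3  9.1] 82.7 z [0.1137 0.1182 0.1198]
   slope deg 6.874811180326917
  card 170 [ 649.7 -146.6] [82.3  9.6] 82.8 z [0.1132 0.1181 0.1197]
   slope deg 6.920207093358736
sw knobs 104 [476.  349.3] [128.1  29.6] 3.0 z [0.0758 0.082  0.0854]
  sw 25 [416.  346.2] [ 8.4 29.8] 5.4 z [0.0772 0.0819 0.0854]
  sw 27 [458.2 348. ] [ 9.6 24.1] 5.3 z [0.0763 0.0828 0.0849]
  sw 27 [496.9 351.3] [10.  27.6] 5.2 z [0.0761 0.0819 0.0854]
  sw 25 [535.4 352.4] [ 8.6 22.3] 1.9 z [0.0757 0.0821 0.0844]
```

Candidates, top-view pixels: the green cards stand in the rack at (394,183), (392,205), (390,230) and (388,256). An orange look-alike card stands free at (325,222). I choose the four rack cards and leave the orange one. The close crop (topA.png) shows green boards in the rack slots, confirming the choice. The lever leans to +x, with its knob at (508,233). The switch box stub is at (173,317), so its -x end is nearest the robot.

First I turn to yaw 0 and go above the lever.

>>> arm_command --rows '[-5.4,0,39.4,0,-73.34,0,1,-5.4,0,39.4,0,-73.34,0,1,-5.4,0,39.4,0,-73.34,0,1,-5.4,0,39.4,0,-73.34,0,1,-5.4,0,39.4,0,-73.34,0,1,-5.4,0,39.4,0,-73.34,0,1,-5.4,0,39.4,0,-73.34,0,1,-5.4,0,39.4,0,-73.34,0,1,-5.4,0,39.4,0,-73.34,0,1,-5.4,0,39.4,0,-73.34,0,1,-5.4,0,39.4,0,-73.34,0,1,-5.4,0,39.4,0,-73.34,0,1]'

```text
time: 2.55
ee_pos: [0.521, -0.3612, 0.3031]
tcp_rot: [-90.0, 0.1, 0.2]
wrist_force: [0.1, -0.7, -0.5]
opening: 0.0857
```

Run:
```python
from h import *
np.set_printoptions(precision=4,suppress=True)
o=sensors.get_obs(); print(o['ee_pos'],o['tcp_rot'],o['q'])
c=shot('wrist','w1.png')
P=cloud(c)
# lever knob & quadrant heights
A=P.reshape(-1,3); A=A[~np.isnan(A[:,0])]
m=(A[:,0]>.4)&(A[:,0]<.6)&(A[:,1]>-.45)&(A[:,1]<-.28)&(A[:,2]>.065)&(A[:,2]<.16); B=A[m]
k=B[B[:,2]>.12]; print(len(k),k.mean(0) if len(k) else 0,k.max(0),k.min(0))
q=B[(B[:,1]<-.38)]; print(len(q), q.min(0),q.max(0))
```

```text
[ 0.521  -0.3612  0.3031] [-89.9672   0.0521   0.2289] [-34.7299  17.1221  24.039   96.9785  -0.0029  55.0412]
1823 [ 0.5275 -0.3585  0.1425] [ 0.5433 -0.3465  0.149 ] [ 0.4885 -0.3874  0.1204]
1330 [ 0.4482 -0.3886  0.065 ] [ 0.5214 -0.3826  0.1296]
```

View pics/w1.png

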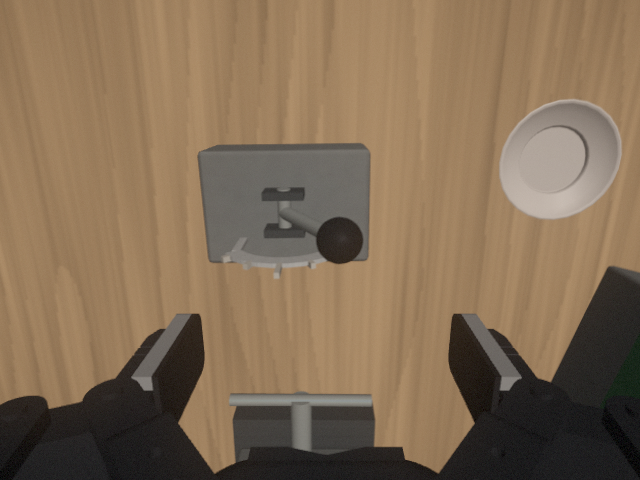

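>>> arm_command --rows '[0,3,0.4,0,0,0,1,0,6,0.4,0,0,0,1,0,8,0.4,0,0,0,1,0,9.5,0.4,0,0,0,1,0,10.5,0.4,0,0,0,1,0,11.2,0.4,0,0,0,1,0,11.2,0.4,0,0,0,1]'

```text
time: 3.18
ee_pos: [0.5189, -0.3584, 0.191]
tcp_rot: [-90.0, 0.1, -0.1]
wrist_force: [0.2, 0.6, -0.5]
opening: 0.0851
```

>>> arm_command --rows '[-0.5,0,0,0,0,0,1,-1,0,0,0,0,0,1,-1.5,0,0,0,0,0,1,-2,0,0,0,0,0,1,-2.5,0,0,0,0,0,1,-3,0,0,0,0,0,1,-3.1,0,0,0,0,0,1,-3.1,0,0,0,0,0,1]'

```text
time: 3.85
ee_pos: [0.4884, -0.3583, 0.1923]
tcp_rot: [-90.0, -0.0, -0.0]
wrist_force: [2.3, -0.0, 0.4]
opening: 0.0853
```

>>> arm_command --rows '[0,0,0,0,0,0,0,0,0,0,0,0,0,-0.2,0,0,0,0,0,0,-0.4,0,0,0,0,0,0,-0.5,0,0,0,0,0,0,-0.5,0,0,0,0,0,0,-0.5,0,0,0,0,0,0,-0.5,0,0,0,0,0,0,-0.5,0,0,0,0,0,0,-0.5,0,0,0,0,0,0,-0.5]' --force 20

```text
time: 4.68
ee_pos: [0.4886, -0.3582, 0.1917]
tcp_rot: [-90.0, 0.0, 0.0]
wrist_force: [3.0, -0.4, -0.2]
opening: 0.0265
```

Run:
```python
from h import *
np.set_printoptions(precision=4,suppress=True)
c=shot('side','s2.png'); cv2.imwrite('pics/s2c.png',cv2.resize(c['pixels'][280:480,250:470],None,fx=3,fy=3))
```

```text
(no output)
```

View pics/s2c.png

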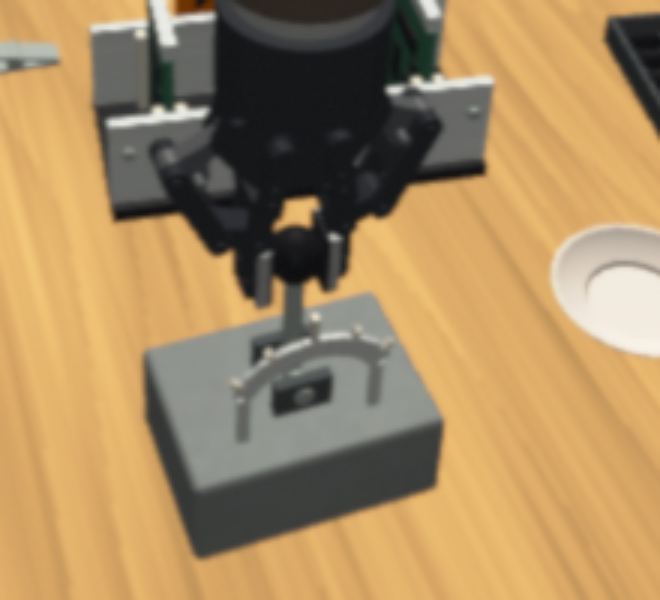

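The knob is held between the pads, in line with the long tick. I release it and rise.

>>> arm_command --rows '[0,0,0,0,0,0,-0.2,0,0,0,0,0,0,0,0,0,0,0,0,0,0.3,0,0,0,0,0,0,0.3,0,0,0,0,0,0,0.3,0,-4,0,0,0,0,0.3,0,-8,0,0,0,0,0.3,0,-11,0,0,0,0,-0.5,0,-11,15,0,0,0,-1,0,-11,15,0,0,0,-1,0,-11,15,0,0,0,-1,0,-11,15,0,0,0,-1]'

```text
time: 5.73
ee_pos: [0.4883, -0.2054, 0.3024]
tcp_rot: [-90.0, -0.0, 0.0]
wrist_force: [0.2, 0.5, 0.1]
opening: -0.0001
```

Run:
```python
from h import *
np.set_printoptions(precision=4,suppress=True)
for n in ('top','side'):
    c=shot(n,n+'3.png'); A=cloud(c).reshape(-1,3); A=A[~np.isnan(A[:,0])]
    k=A[(A[:,0]>.4)&(A[:,0]<.6)&(A[:,1]>-.45)&(A[:,1]<-.28)&(A[:,2]>.13)&(A[:,2]<.17)]
    print(n,k.min(0),k.max(0),k[k[:,2]>k[:,2].max()-.004].mean(0))
    b=A[(A[:,0]>.4)&(A[:,0]<.6)&(A[:,1]>-.45)&(A[:,1]<-.28)&(A[:,2]>.05)&(A[:,2]<.06)]; print(b.min(0),b.max(0))
cv2.imwrite('pics/s3c.png',cv2.resize(c['pixels'][280:480,250:470],None,fx=3,fy=3))
```

```text
Traceback (most recent call last):
ValueError: zero-size array to reduction operation minimum which has no identity
```

>>> arm_command --rows '[-11.3,0,54.8,0,0,0,-1,-11.3,0,54.8,0,0,0,-1,-11.3,0,54.8,0,0,0,-1,-11.3,0,54.8,0,0,0,-1,-11.3,0,54.8,0,0,0,-1,-11.3,0,54.8,0,0,0,-1,-11.3,0,54.8,0,0,0,-1,-11.3,0,54.8,0,0,0,-1,-11.3,0,54.8,0,0,0,-1,-11.3,0,54.8,0,0,0,-1,-11.3,0,54.8,0,0,0,-1,-11.3,0,54.8,0,0,0,-1]'

```text
time: 6.78
ee_pos: [0.3867, 0.2833, 0.3022]
tcp_rot: [-90.0, -0.0, 0.0]
wrist_force: [1.7, -0.2, -0.5]
opening: -0.0002
```

>>> arm_command --rows '[0,0,0,0,0,0,-1,0,0,0,0,0,0,-1,0,0,0,0,0,0,-1]'

```text
time: 7.03
ee_pos: [0.3876, 0.2814, 0.3018]
tcp_rot: [-90.0, 0.0, 0.1]
wrist_force: [0.2, 0.7, 1.1]
opening: 0.0001
```

Run:
```python
from h import *
np.set_printoptions(precision=4,suppress=True)
print(sensors.get_obs()['ee_pos'])
for n in ('top','side'):
    c=shot(n,n+'3.png'); A=cloud(c).reshape(-1,3); A=A[~np.isnan(A[:,0])]
    k=A[(A[:,0]>.4)&(A[:,0]<.6)&(A[:,1]>-.45)&(A[:,1]<-.28)&(A[:,2]>.13)&(A[:,2]<.17)]
    if len(k): print(n,k.min(0),k.max(0),k[k[:,2]>k[:,2].max()-.004].mean(0))
    b=A[(A[:,0]>.4)&(A[:,0]<.6)&(A[:,1]>-.45)&(A[:,1]<-.28)&(A[:,2]>.05)&(A[:,2]<.06)]; print(b.min(0),b.max(0))
cv2.imwrite('pics/s3c.png',cv2.resize(c['pixels'][280:480,250:470],None,fx=3,fy=3))
c=shot('wrist','w3.png')
```

```text
[0.3876 0.2814 0.3018]
top [ 0.478  -0.3832  0.1318] [ 0.5041 -0.347   0.1629] [ 0.4904 -0.3603  0.1601]
[ 0.4262 -0.4069  0.0501] [ 0.5558 -0.3145  0.06  ]
side [ 0.4752 -0.3773  0.1348] [ 0.5022 -0.3531  0.1586] [ 0.488  -0.3639  0.1562]
[ 0.4244 -0.4098  0.05  ] [ 0.5546 -0.3165  0.06  ]
```

View pics/s3c.png

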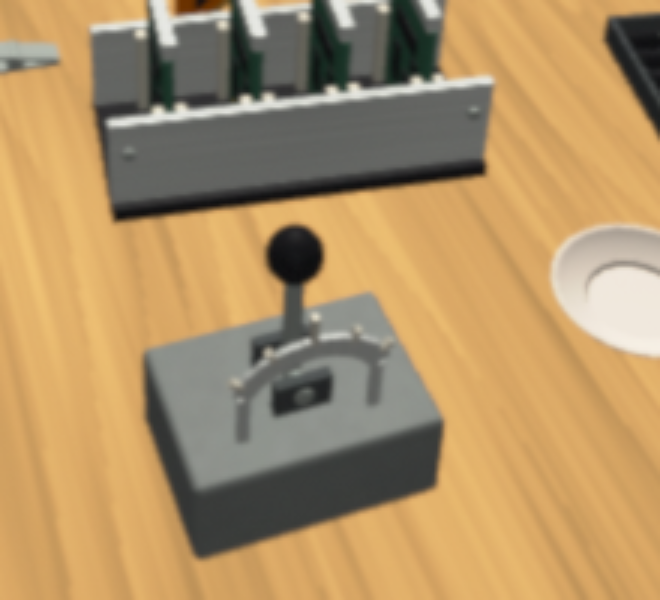

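View pics/w3.png

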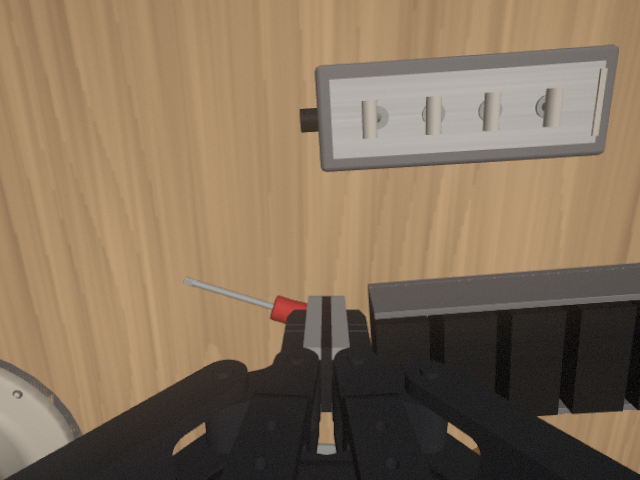

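Lever at idle: the knob is at x 0.490, and the box centre is at 0.490. Next I go down beside the first toggle.

>>> arm_command --rows '[-1.3,0,6.1,0,0,0,-1,-1.3,0,6.1,0,0,0,-1,-1.3,4,6.1,0,0,0,-1,-1.3,8,6.1,0,0,0,-1,-1.3,11,6.1,0,0,0,-1,-1.3,13,6.1,0,0,0,-1,-1.3,14.5,6.1,0,0,0,-1,-1.3,15.6,6.1,0,0,0,-1,-1.3,15.6,6.1,0,0,0,-1,-1.3,15.6,6.1,0,0,0,-1]'

```text
time: 8.02
ee_pos: [0.3751, 0.3419, 0.1463]
tcp_rot: [-90.0, -0.0, -0.1]
wrist_force: [0.2, -0.8, 0.3]
opening: 0.0002
```

Run:
```python
from h import *
np.set_printoptions(precision=4,suppress=True)
print(sensors.get_obs()['ee_pos'])
c=shot('side','s4.png'); cv2.imwrite('pics/s4c.png',cv2.resize(c['pixels'][150:280,160:380],None,fx=3.6,fy=3.6))
A=cloud(c).reshape(-1,3); A=A[~np.isnan(A[:,0])]
k=A[(A[:,0]>.34)&(A[:,0]<.40)&(A[:,1]>.3)&(A[:,1]<.38)&(A[:,2]>.06)&(A[:,2]<.1)]; print(len(k),k.min(0) if len(k) else 0)
```

```text
[0.3751 0.3419 0.1463]
88 [0.3617 0.3227 0.0748]
```

View pics/s4c.png

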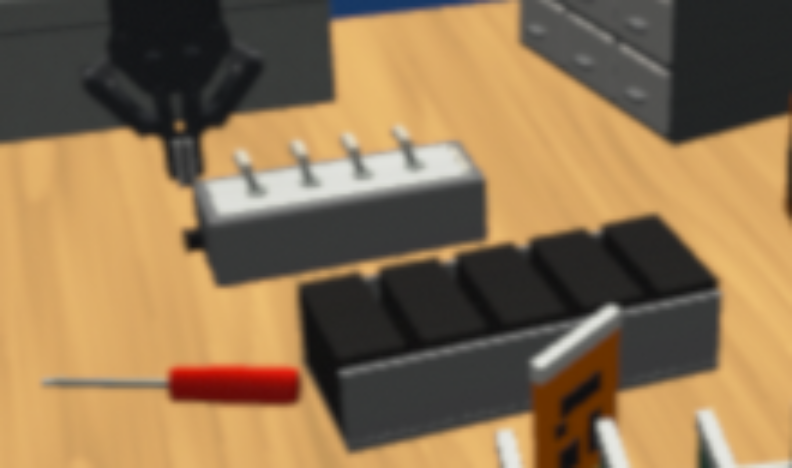

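>>> arm_command --rows '[1,0,0.1,0,0,0,-1,2,0,0.1,0,0,0,-1,3,0,0.2,0,0,0,-1,4,0,0.3,0,0,0,-1,5,0,0.3,0,0,0,-1,6,0,0.4,0,0,0,-1,7,0,0.5,0,0,0,-1,8,0,0.5,0,0,0,-1,9,0,0.6,0,0,0,-1,10,0,0.7,0,0,0,-1,11,0,0.7,0,0,0,-1,12,0,0.8,0,0,0,-1]'

```text
time: 9.07
ee_pos: [0.4958, 0.3504, 0.146]
tcp_rot: [-90.0, -0.0, -0.0]
wrist_force: [-1.4, 0.1, -0.1]
opening: -0.0002
```

>>> arm_command --rows '[1,0,0.1,0,0,0,-1,2,0,0.1,0,0,0,-1,3,0,0.2,0,0,0,-1,4,0,0.3,0,0,0,-1,5,0,0.3,0,0,0,-1,6,0,0.4,0,0,0,-1,7,0,0.5,0,0,0,-1,8,0,0.5,0,0,0,-1,9,0,0.6,0,0,0,-1,9.7,0,0.7,0,0,0,-1,9.7,0,0.7,0,0,0,-1]'

```text
time: 9.98
ee_pos: [0.5931, 0.3574, 0.1454]
tcp_rot: [-90.0, -0.0, -0.0]
wrist_force: [0.7, 0.8, 1.5]
opening: 0.0001
```

>>> arm_command --rows '[0,-4,0,0,0,0,-1,0,-8,0,0,0,0,-1,0,-12,0,0,0,0,-1,0,-15,0,0,0,0,-1,-10,-15,-30,0,0,0,-0.3,-10,-15,-30,0,0,0,-0.3,-10,-15,-30,0,0,0,-0.3,-10,-15,-30,0,0,0,-0.3,-10,-15,-30,0,0,0,-0.3,-10,-15,-30,0,0,0,-0.3,-10,-15,-30,0,0,0,-0.3,-10,-15,-30,0,0,0,-0.3]'

```text
time: 10.98
ee_pos: [0.49, 0.0547, 0.2964]
tcp_rot: [-90.0, -0.0, -0.1]
wrist_force: [0.6, -0.6, -0.0]
opening: 0.0299
```

Run:
```python
from h import *
np.set_printoptions(precision=4,suppress=True)
print(sensors.get_obs()['ee_pos'])
c=shot('side','s5.png'); cv2.imwrite('pics/s5c.png',cv2.resize(c['pixels'][150:300,160:400],None,fx=3.3,fy=3.3))
c=shot('top','t5.png')
```

```text
[0.49   0.0547 0.2964]
```

View pics/s5c.png

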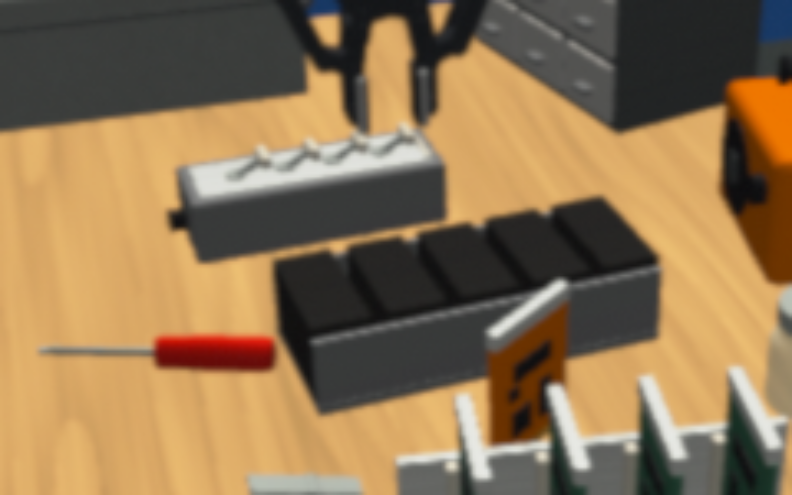

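View pics/t5.png

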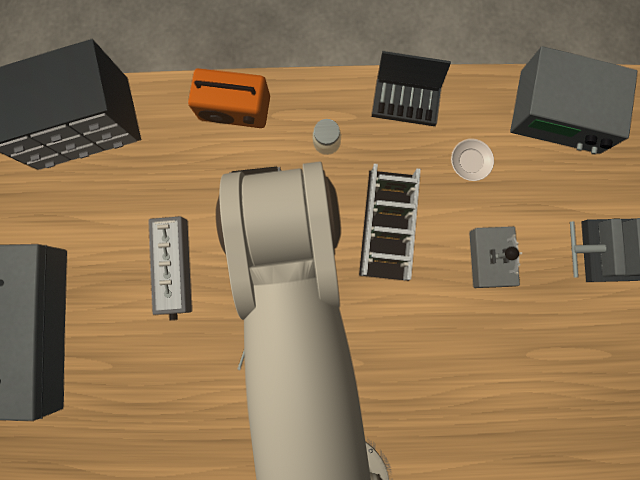

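All four toggles are folded to +x. Now above the nearest card.

>>> arm_command --rows '[0,0,-4,0,2,0,-0.3,0,0,-8,0,5,0,-0.3,0,0,-12,0,7.1,0,-0.3,0,0,-15,0,7.1,0,-0.3,0,0,-17,0,7.1,0,-0.3,0,0,-18,0,7.1,0,-0.3,0,0,-18,0,7.1,0,-0.3,0,0,-18,0,7.1,0,-0.3]'

```text
time: 11.75
ee_pos: [0.4919, -0.122, 0.2958]
tcp_rot: [-90.0, 0.0, -7.1]
wrist_force: [-0.0, 0.3, 0.3]
opening: 0.0294
```

```bash
cat >> h.py <<'E'
def rects(A,name):
    r=cv2.minAreaRect(A[:,:2].astype(np.float32)*1000); print(name,len(A),np.round(r[0],1),np.round(r[1],1),round(r[2],1),'z',np.round(np.percentile(A[:,2],[5,50,95]),4))
def pts(c):
    A=cloud(c).reshape(-1,3); return A[~np.isnan(A[:,0])]
def box(A,x0,x1,y0,y1,z0,z1):
    return A[(A[:,0]>x0)&(A[:,0]<x1)&(A[:,1]>y0)&(A[:,1]<y1)&(A[:,2]>z0)&(A[:,2]<z1)]
def groups(t,gap=.012,name='g'):
    xs=np.sort(t[:,0]); g=np.split(xs,np.where(np.diff(xs)>gap)[0]+1)
    for a in g:
        if len(a)<15: continue
        q=t[(t[:,0]>=a[0])&(t[:,0]<=a[-1])]; rects(q,name)
def carrier():
    for n in ('top','side'):
        A=pts(shot(n)); t=box(A,.36,.78,.02,.28,.063,.073)
        if len(t)>50: rects(t,'carrier '+n)
E
python3 - <<'E'
from h import *
np.set_printoptions(precision=4,suppress=True)
o=sensors.get_obs();print(o['ee_pos'],o['tcp_rot'])
c=shot('wrist','w6.png')
groups(box(pts(c),.4,.7,-.22,-.05,.113,.126),name='w')
A=pts(shot('top'));groups(box(A,.35,.65,.28,.42,.0665,.1),.008,'sw')
A=pts(shot('side'));groups(box(A,.35,.65,.28,.42,.064,.1),.008,'sw')
carrier()
E
```

```text
[ 0.4919 -0.122   0.2958] [-89.9774   0.0136  -7.1195]
w 1875 [ 489.5 -123.1] [79.8  9. ] 83.0 z [0.1181 0.1193 0.1204]
w 2031 [ 543.7 -130.4] [80.3  9.4] 82.7 z [0.1156 0.1192 0.1203]
w 2299 [ 596.5 -137.5] [80.5 10.1] 82.2 z [0.1145 0.1191 0.1204]
w 2631 [ 650.2 -144.3] [80.  10.7] 82.8 z [0.1139 0.119  0.1203]
sw 69 [446.1 349.7] [25. 17.] 89.5 z [0.0674 0.073  0.0757]
sw 64 [487.6 351.9] [25.8 14.9] 89.1 z [0.0673 0.0722 0.0763]
sw 65 [524.  354.1] [23.2 25. ] 3.5 z [0.0681 0.0721 0.0759]
sw 67 [564.3 356.4] [17.9 25.2] 3.8 z [0.0672 0.0717 0.0747]
sw 27 [448.  347.2] [29.7 13.9] 68.2 z [0.065  0.069  0.0727]
sw 27 [484.8 350.9] [14.9 27.7] 1.6 z [0.0644 0.0686 0.0717]
sw 24 [564.9 354.4] [13.7 26.5] 20.2 z [0.0643 0.068  0.0722]
carrier top 4621 [596.7 108.5] [320.8 198.4] 4.1 z [0.0647 0.0686 0.0719]
carrier side 1890 [565.2 110.2] [261.8 181.5] 5.1 z [0.0641 0.0664 0.0682]
```

View pics/w6.png

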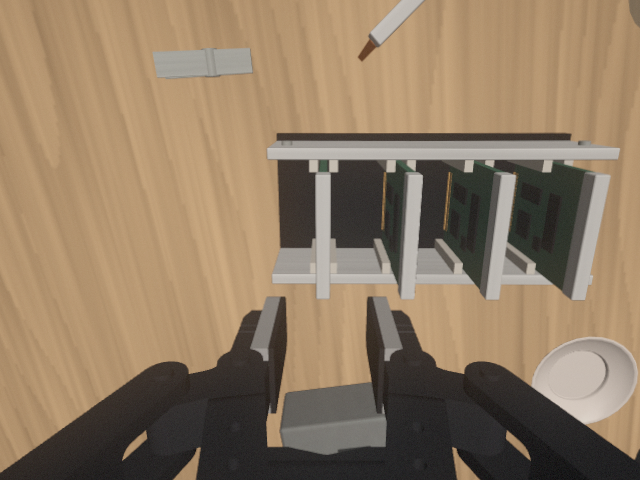

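>>> arm_command --rows '[-0.2,2,-0.2,0,0,0,-0.3,-0.2,5,-0.2,0,0,0,-0.3,-0.2,8,-0.2,0,0,0,-0.3,-0.2,10,-0.2,0,0,0,-0.3,-0.2,11.5,-0.2,0,0,0,-0.3,-0.2,12.5,-0.2,0,0,0,-0.3,-0.2,12.9,-0.2,0,0,0,-0.3,-0.2,12.9,-0.2,0,0,0,-0.3]'

```text
time: 12.67
ee_pos: [0.4893, -0.1239, 0.1665]
tcp_rot: [-90.0, 0.0, -7.1]
wrist_force: [0.5, 0.4, 0.4]
opening: 0.0299
```

>>> arm_command --rows '[0,0,0,0,0,0,-0.6,0,0,0,0,0,0,-0.8,0,0,0,0,0,0,-1,0,0,0,0,0,0,-1,0,0,0,0,0,0,-1,0,0,0,0,0,0,-1]' --force 50

```text
time: 13.17
ee_pos: [0.49, -0.1244, 0.1682]
tcp_rot: [-90.0, -0.1, -7.1]
wrist_force: [0.9, 0.6, 6.0]
opening: 0.0079
```

>>> arm_command --rows '[0,-0.5,0,0,0,0,-1,0,-1.5,0,0,0,0,-1,0,-3,0,0,0,0,-1,0,-4.5,0,0,0,0,-1,0,-6,0,0,0,0,-1,0,-7.5,0,0,0,0,-1,0,-9,0,0,0,0,-1,0,-10.5,0,0,0,0,-1,0,-12,0,0,0,0,-1,0,-12.9,0,0,0,0,-1,0,-12.9,0,0,0,0,-1,0,-12.9,0,0,0,0,-1]'

```text
time: 14.17
ee_pos: [0.4896, -0.1243, 0.2961]
tcp_rot: [-90.0, -0.0, -7.1]
wrist_force: [-0.6, -0.1, -1.6]
opening: 0.0081
```

Run:
```python
from h import *
np.set_printoptions(precision=4,suppress=True)
o=sensors.get_obs();print(o['ee_pos'],o['tcp_rot'],o['wrist_force'],o['opening'])
c=shot('side','s7.png'); cv2.imwrite('pics/s7c.png',cv2.resize(c['pixels'][100:400,160:480],None,fx=2,fy=2))
A=pts(shot('top')); rects(box(A,.36,.78,.06,.28,.063,.073),'car')
A=pts(shot('side')); rects(box(A,.36,.78,.06,.28,.063,.073),'car')
```

```text
[ 0.4896 -0.1243  0.2961] [-90.0058  -0.0341  -7.1011] [-0.5981 -0.117  -1.6424] 0.008053373232079318
car 4583 [563.  149.3] [259.4 111.7] 4.3 z [0.0648 0.0685 0.0718]
car 1726 [561.6 147.1] [261.  106.9] 5.0 z [0.0642 0.0664 0.0681]
```

View pics/s7c.png

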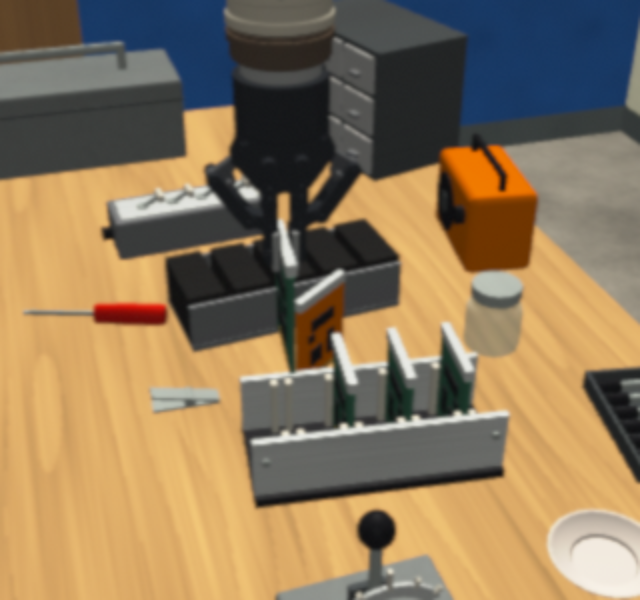

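Card 1 hangs vertical at about (290,290) in the crop, and the carrier hasn't moved. Carrying it over slot 1.

>>> arm_command --rows '[-0.5,0,3,0,-1,0,-1,-1,0,6,0,-3,0,-1,-1.5,0,10,0,-5,0,-1,-2.2,0,14,0,-8,0,-1,-2.8,0,18,0,-10,0,-1,-3.4,0,22,0,-11.8,0,-1,-3.8,0,24.5,0,-11.8,0,-1,-4.1,0,26.3,0,-11.8,0,-1,-4.1,0,26.3,0,-11.8,0,-1,-4.1,0,26.3,0,-11.8,0,-1]'

```text
time: 15.15
ee_pos: [0.4809, 0.1425, 0.295]
tcp_rot: [-90.0, 0.1, 4.8]
wrist_force: [-0.3, 0.6, -1.6]
opening: 0.0079
```

Run:
```python
from h import *
np.set_printoptions(precision=4,suppress=True)
o=sensors.get_obs();print(o['ee_pos'],o['tcp_rot'],o['wrist_force'],o['opening'])
c=shot('wrist','w8.png'); A=pts(c); rects(box(A,.36,.78,.06,.28,.064,.073),'car w')
s=box(A,.4,.6,.03,.25,.1,.26); print(len(s)); 
c=shot('side','s8.png'); cv2.imwrite('pics/s8c.png',cv2.resize(c['pixels'][100:300,160:400],None,fx=3,fy=3))
```

```text
[0.4809 0.1425 0.295 ] [-90.0276   0.0815   4.8246] [-0.266   0.6008 -1.6374] 0.00790756650018303
car w 39576 [562.3 149.3] [262.2 100.3] 4.7 z [0.0662 0.0674 0.0686]
11449
```

View pics/w8.png

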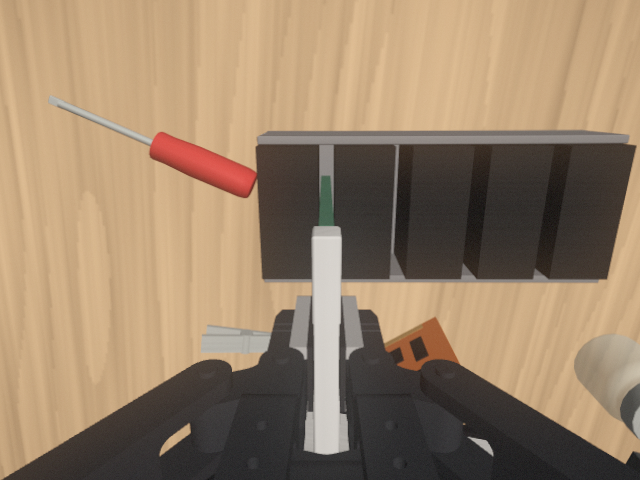

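View pics/s8c.png

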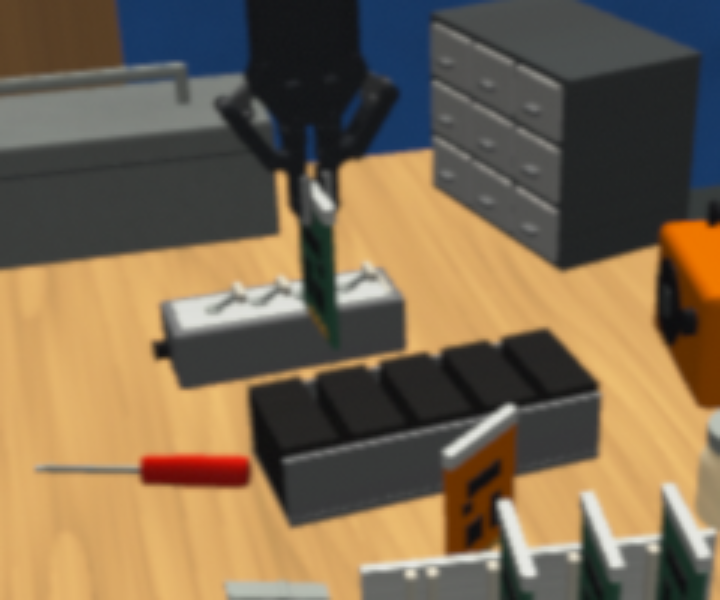

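Run:
```python
from h import *
np.set_printoptions(precision=4,suppress=True)
c=shot('wrist')
for r in (150,160,170,200,250): print(r,[np.round(world(c,u,r,.068)[:2],4) for u in (319.5,333)])
o=sensors.get_obs();print(o['ee_pos'])
a=np.array(world(c,394,160,.068)),np.array(world(c,400,160,.068)); print(a)
# 3D near card bottom
P=cloud(c); 
for r in (180,190,200,215): print(r,[np.round(P[r,u],4) for u in (322,326,330)])
```

```text
150 [array([0.4732, 0.1873]), array([0.4825, 0.188 ])]
160 [array([0.4738, 0.1804]), array([0.4831, 0.1812])]
170 [array([0.4743, 0.1735]), array([0.4837, 0.1743])]
200 [array([0.476 , 0.1521]), array([0.4856, 0.1529])]
250 [array([0.4789, 0.1143]), array([0.4889, 0.1151])]
[0.4813 0.1409 0.2956]
(array([0.5254, 0.1847, 0.068 ]), array([0.5296, 0.185 , 0.068 ]))
180 [array([0.4762, 0.1814, 0.1527]), array([0.4783, 0.1814, 0.1522]), array([0.4837, 0.1565, 0.0066])]
190 [array([0.4765, 0.1813, 0.1781]), array([0.4782, 0.1816, 0.1789]), array([0.4801, 0.1814, 0.1773])]
200 [array([0.4767, 0.1811, 0.1976]), array([0.4783, 0.1814, 0.1986]), array([0.4799, 0.1815, 0.1985])]
215 [array([0.4769, 0.1814, 0.223 ]), array([0.4783, 0.1811, 0.2214]), array([0.4797, 0.1813, 0.2214])]
```

>>> arm_command --rows '[0,2,0,0,0,0,-1,0,4,0,0,0,0,-1,0,5.5,0,0,0,0,-1,0,6.5,0,0,0,0,-1,0,7,0,0,0,0,-1,0,7.4,0,0,0,0,-1,0,7.8,0,0,0,0,-1,0,8.2,0,0,0,0,-1,0,8.6,0,0,0,0,-1,0,8.6,0,0,0,0,-1]'

```text
time: 16.13
ee_pos: [0.4812, 0.1418, 0.2094]
tcp_rot: [-90.0, 0.0, 4.7]
wrist_force: [-0.0, 0.1, -1.7]
opening: 0.0081
```

No contact force, so the card is entering the slot. I continue down and release.

>>> arm_command --rows '[0,0.8,0,0,0,0,-1,0,1.6,0,0,0,0,-1,0,2.4,0,0,0,0,-1,0,3.2,0,0,0,0,-1,0,3.7,0,0,0,0,-1,0,4.1,0,0,0,0,-1,0,4.2,0,0,0,0,-1,0,4.2,0,0,0,0,-1]'

```text
time: 16.8
ee_pos: [0.4812, 0.1418, 0.1676]
tcp_rot: [-90.0, 0.0, 4.7]
wrist_force: [-0.0, -0.1, -1.8]
opening: 0.0082
```

>>> arm_command --rows '[0,0,0,0,0,0,-0.6,0,0,0,0,0,0,-0.3,0,0,0,0,0,0,-0.3,0,0,0,0,0,0,-0.3,0,-3,0,0,0,0,-0.3,0,-6,0,0,0,0,-0.3,0,-9.5,0,0,0,0,-0.3,0,-13,0,0,0,0,-0.3,0,-13,0,0,0,0,-0.3]'

```text
time: 17.55
ee_pos: [0.4823, 0.1421, 0.3051]
tcp_rot: [-89.9, -0.5, 4.7]
wrist_force: [1.2, 0.5, 0.6]
opening: 0.0297
```

Run:
```python
from h import *
np.set_printoptions(precision=4,suppress=True)
o=sensors.get_obs();print(o['ee_pos'],o['tcp_rot'],o['wrist_force'],o['opening'])
c=shot('wrist','w9.png'); A=pts(c); rects(box(A,.36,.78,.06,.28,.064,.073),'car w')
rects(box(A,.4,.7,.03,.25,.1,.125),'card w')
A=pts(shot('side')); rects(box(A,.36,.78,.06,.28,.063,.073),'car s'); rects(box(A,.4,.7,.075,.25,.1,.125),'card s')
```

```text
[0.4823 0.1421 0.3051] [-89.8921  -0.5202   4.7016] [1.1744 0.4886 0.5744] 0.0297352620174823
car w 37523 [562.1 149.3] [261.7  99.8] 4.9 z [0.0662 0.0674 0.0686]
card w 1744 [516.5  95.3] [ 49.8 190. ] 37.5 z [0.116  0.1173 0.1184]
car s 2020 [561.9 147.9] [262.3 105.4] 4.9 z [0.0642 0.0663 0.0684]
card s 125 [481.2 138.1] [10.2 80.4] 4.6 z [0.1029 0.1151 0.1177]
```

View pics/w9.png

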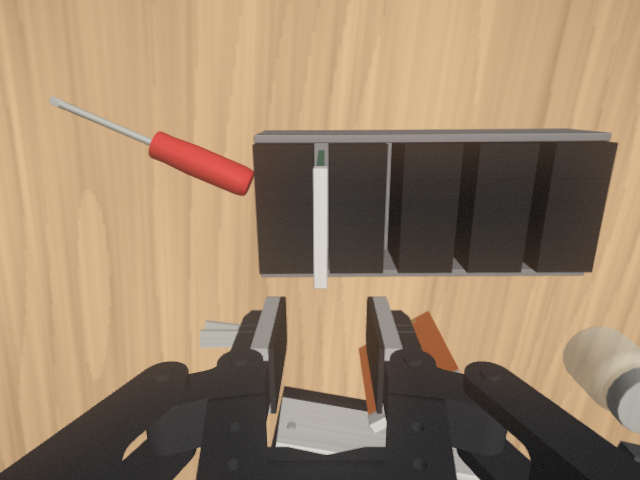

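Card 1 is seated: its top is at 0.117, 2 mm lower than in the rack, as expected. Card 2 next.

>>> arm_command --rows '[0.5,0,-3,0,2,0,-0.3,1,0,-7,0,4,0,-0.3,1.6,0,-11,0,6,0,-0.3,2.2,0,-15,0,8,0,-0.3,2.8,0,-19,0,10,0,-0.3,3.4,0,-23,0,11.8,0,-0.3,3.8,0,-26,0,11.8,0,-0.3,4,0,-27.7,0,11.8,0,-0.3,4,0,-27.7,0,11.8,0,-0.3,4,0,-27.7,0,11.8,0,-0.3]'

```text
time: 18.48
ee_pos: [0.5435, -0.1317, 0.2962]
tcp_rot: [-90.0, 0.2, -7.2]
wrist_force: [-0.1, 1.0, -0.5]
opening: 0.0297
```

>>> arm_command --rows '[0,3,0,0,0,0,-0.3,0,6,0,0,0,0,-0.3,0,8.5,0,0,0,0,-0.3,0,10.5,0,0,0,0,-0.3,0,11.8,0,0,0,0,-0.3,0,12.6,0,0,0,0,-0.3,0,12.9,0,0,0,0,-0.3,0,12.9,0,0,0,0,-0.3]'

```text
time: 19.15
ee_pos: [0.5439, -0.1306, 0.1689]
tcp_rot: [-90.0, 0.0, -7.1]
wrist_force: [0.4, -0.6, 0.1]
opening: 0.0298
```

>>> arm_command --rows '[0,0,0,0,0,0,-0.6,0,0,0,0,0,0,-0.8,0,0,0,0,0,0,-1,0,0,0,0,0,0,-1,0,0,0,0,0,0,-1,0,0,0,0,0,0,-1]' --force 50

```text
time: 19.65
ee_pos: [0.5443, -0.1311, 0.1703]
tcp_rot: [-90.0, -0.1, -7.1]
wrist_force: [-1.2, 1.1, 6.4]
opening: 0.0079
```

>>> arm_command --rows '[0,-0.5,0,0,0,0,-1,0,-1.5,0,0,0,0,-1,0,-3,0,0,0,0,-1,0,-4.5,0,0,0,0,-1,0,-6,0,0,0,0,-1,0,-7.5,0,0,0,0,-1,0,-9,0,0,0,0,-1,0,-10.5,0,0,0,0,-1,0,-12,0,0,0,0,-1,0,-12.9,0,0,0,0,-1,0,-12.9,0,0,0,0,-1,0,-12.9,0,0,0,0,-1]'

```text
time: 20.65
ee_pos: [0.544, -0.131, 0.2981]
tcp_rot: [-90.0, -0.0, -7.1]
wrist_force: [-0.1, 0.1, -1.5]
opening: 0.0078
```

```bash
cat > chk.py <<'E'
from h import *
np.set_printoptions(precision=4,suppress=True)
o=sensors.get_obs();print(o['ee_pos'],o['tcp_rot'],o['wrist_force'],o['opening'])
for n in ('top','side'):
    c=shot(n,'last_%s.png'%n); A=pts(c); rects(box(A,.36,.78,.06,.28,.063,.073),'car '+n); groups(box(A,.4,.7,.085,.25,.1,.125),name='card '+n)
E
python3 chk.py
```

```text
[ 0.544  -0.131   0.2981] [-90.0048  -0.0333  -7.0985] [-0.1033  0.1443 -1.5216] 0.007785835042579308
car top 4554 [563.3 148.8] [261.2 111.7] 5.0 z [0.0648 0.0686 0.0719]
card top 187 [481.6 142. ] [10.  80.5] 3.3 z [0.1124 0.1181 0.121 ]
car side 1665 [561.7 148.7] [261.9 107.4] 4.9 z [0.0643 0.0664 0.0683]
card side 131 [479.9 140.6] [ 9.7 85.8] 4.1 z [0.1033 0.115  0.1176]
```

>>> arm_command --rows '[-0.5,0,3,0,-1,0,-1,-1,0,6,0,-3,0,-1,-1.5,0,10,0,-5,0,-1,-2.2,0,14,0,-8,0,-1,-2.8,0,18,0,-10,0,-1,-3.5,0,22,0,-11.8,0,-1,-4,0,25.5,0,-11.8,0,-1,-4.26,0,27.4,0,-11.8,0,-1,-4.26,0,27.4,0,-11.8,0,-1,-4.26,0,27.4,0,-11.8,0,-1,-4.26,0,27.4,0,-11.8,0,-1]'

```text
time: 21.67
ee_pos: [0.5353, 0.1458, 0.2971]
tcp_rot: [-90.0, 0.1, 4.7]
wrist_force: [1.1, 0.4, -1.9]
opening: 0.008
```

```bash
cat > chkw.py <<'E'
from h import *
import sys
np.set_printoptions(precision=4,suppress=True)
c=shot('wrist',sys.argv[1]); P=cloud(c); A=pts(c)
o=sensors.get_obs();print(o['ee_pos'],o['tcp_rot'],o['wrist_force'],o['opening'])
t=box(A,.36,.78,.06,.28,.064,.073); rects(t,'car w')
y=float(sys.argv[2])
# slot gaps along carrier x near far wall: histogram of foam top in carrier frame, yaw a
a=np.radians(float(sys.argv[3])); ex=np.array([np.cos(a),np.sin(a)]);ey=np.array([-ex[1],ex[0]])
cen=np.array([.5625,.149])
uv=np.c_[(t[:,:2]-cen)@ex,(t[:,:2]-cen)@ey]
b=uv[(uv[:,1]>.02)&(uv[:,1]<.046)]; us=np.sort(b[:,0]); i=np.where(np.diff(us)>.004)[0]
print('gaps u',[(round(us[k],4),round(us[k+1],4)) for k in i])
h=box(A,.36,.78,.06,.28,.135,.22); 
h=h[(abs(h[:,0]-o['ee_pos'][0])<.03)]
hv=np.c_[(h[:,:2]-cen)@ex,(h[:,:2]-cen)@ey]
if len(hv): print('held card u',np.percentile(hv[:,0],[5,50,95]),'v',np.percentile(hv[:,1],[5,50,95]))
E
python3 chkw.py w10.png 0 4.8
```

```text
[0.5354 0.1454 0.2974] [-90.0206   0.0497   4.6631] [-0.2603  1.2275 -0.4508] 0.007890960954807487
car w 37007 [562.1 149.3] [261.4  99.5] 4.7 z [0.0662 0.0674 0.0686]
gaps u [(np.float64(-0.0341), np.float64(-0.0215)), (np.float64(0.0206), np.float64(0.0323)), (np.float64(0.0747), np.float64(0.0855))]
held card u [-0.0299 -0.0276 -0.0254] v [0.039  0.0393 0.0395]
```

View pics/w10.png

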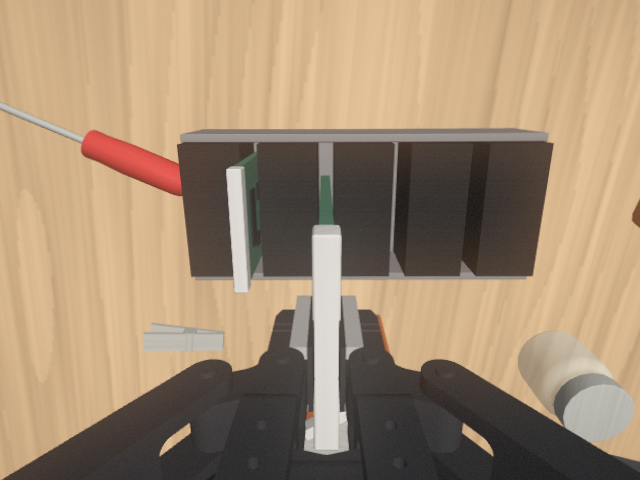

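The slot centre is at -27.8 mm and the held card at -27.6 mm in the carrier frame. Lowering.

>>> arm_command --rows '[0,2.5,0,0,0,0,-1,0,5,0,0,0,0,-1,0,6.5,0,0,0,0,-1,0,7.2,0,0,0,0,-1,0,7.8,0,0,0,0,-1,0,8.6,0,0,0,0,-1,0,9.4,0,0,0,0,-1,0,10.2,0,0,0,0,-1,0,11.2,0,0,0,0,-1,0,12.2,0,0,0,0,-1,0,12.8,0,0,0,0,-1,0,12.8,0,0,0,0,-1]'

```text
time: 22.72
ee_pos: [0.5354, 0.1462, 0.1691]
tcp_rot: [-90.0, 0.0, 4.7]
wrist_force: [-0.4, -0.1, -1.5]
opening: 0.0077
```

>>> arm_command --rows '[0,0,0,0,0,0,-0.6,0,0,0,0,0,0,-0.3,0,0,0,0,0,0,-0.3,0,0,0,0,0,0,-0.3,0,-3,0,0,0,0,-0.3,0,-6,0,0,0,0,-0.3,0,-9.5,0,0,0,0,-0.3,0,-12.8,0,0,0,0,-0.3,0,-12.8,0,0,0,0,-0.3]'

```text
time: 23.47
ee_pos: [0.5364, 0.1464, 0.3051]
tcp_rot: [-89.9, -0.5, 4.7]
wrist_force: [1.6, 1.1, 0.5]
opening: 0.0303
```

```bash
python3 chk.py
```

```text
[0.5364 0.1464 0.3051] [-89.9043  -0.5157   4.7023] [1.6387 1.0543 0.5424] 0.030266004397342037
car top 2208 [564.7 125.9] [260.2  66.6] 5.6 z [0.0649 0.0686 0.0719]
card top 72 [483.4 117.3] [ 9.3 30.9] 4.2 z [0.1137 0.1184 0.1214]
card top 90 [537.3 123.8] [ 9.4 35. ] 4.6 z [0.114  0.1185 0.1217]
car side 1970 [561.9 147.8] [261.2 108.2] 4.8 z [0.0641 0.0663 0.0685]
card side 125 [480.6 139.3] [ 9.5 82.4] 4.6 z [0.104  0.1151 0.1176]
card side 136 [533.9 143.5] [10.1 81.7] 4.9 z [0.1016 0.1145 0.1175]
```

>>> arm_command --rows '[0.5,0,-3,0,2,0,-0.3,1,0,-7,0,4,0,-0.3,1.6,0,-11,0,6,0,-0.3,2.2,0,-15,0,8,0,-0.3,2.8,0,-19,0,10,0,-0.3,3.3,0,-23,0,11.8,0,-0.3,3.6,0,-26.5,0,11.8,0,-0.3,3.75,0,-28.9,0,11.8,0,-0.3,3.75,0,-28.9,0,11.8,0,-0.3,3.75,0,-28.9,0,11.8,0,-0.3]'

```text
time: 24.4
ee_pos: [0.5962, -0.1401, 0.2959]
tcp_rot: [-90.0, 0.2, -7.2]
wrist_force: [-0.3, -0.7, 0.1]
opening: 0.03
```

>>> arm_command --rows '[0,3,0,0,0,0,-0.3,0,6,0,0,0,0,-0.3,0,8.5,0,0,0,0,-0.3,0,10.5,0,0,0,0,-0.3,0,11.8,0,0,0,0,-0.3,0,12.6,0,0,0,0,-0.3,0,12.9,0,0,0,0,-0.3,0,12.9,0,0,0,0,-0.3]'

```text
time: 25.07
ee_pos: [0.5965, -0.1383, 0.1689]
tcp_rot: [-90.0, 0.0, -7.1]
wrist_force: [0.4, -0.7, 0.0]
opening: 0.0299
```

>>> arm_command --rows '[0,0,0,0,0,0,-0.6,0,0,0,0,0,0,-0.8,0,0,0,0,0,0,-1,0,0,0,0,0,0,-1,0,0,0,0,0,0,-1,0,0,0,0,0,0,-1]' --force 50

```text
time: 25.57
ee_pos: [0.597, -0.1389, 0.1704]
tcp_rot: [-90.0, -0.1, -7.1]
wrist_force: [0.1, -0.3, 6.2]
opening: 0.0082
```

>>> arm_command --rows '[0,-0.5,0,0,0,0,-1,0,-1.5,0,0,0,0,-1,0,-3,0,0,0,0,-1,0,-4.5,0,0,0,0,-1,0,-6,0,0,0,0,-1,0,-7.5,0,0,0,0,-1,0,-9,0,0,0,0,-1,0,-10.5,0,0,0,0,-1,0,-12,0,0,0,0,-1,0,-12.9,0,0,0,0,-1,0,-12.9,0,0,0,0,-1,0,-12.9,0,0,0,0,-1]'

```text
time: 26.57
ee_pos: [0.5966, -0.1388, 0.2981]
tcp_rot: [-90.0, -0.0, -7.1]
wrist_force: [-0.8, -0.0, -1.2]
opening: 0.0083
```

```bash
python3 chk.py
```

```text
[ 0.5966 -0.1388  0.2981] [-90.0072  -0.0365  -7.1009] [-0.8053 -0.0071 -1.1989] 0.008342507999123127
car top 4443 [562.9 149. ] [260.4 111.3] 4.9 z [0.0647 0.0685 0.0718]
card top 188 [481.6 141.9] [10.2 79.9] 3.5 z [0.1137 0.1182 0.1215]
card top 199 [535.6 146.3] [ 9.8 80.3] 4.8 z [0.1117 0.1183 0.1217]
car side 1939 [561.9 147.1] [261.3 106.8] 5.3 z [0.0642 0.0664 0.0685]
card side 126 [480.8 139.9] [10.  85.3] 5.0 z [0.1035 0.1153 0.1174]
card side 132 [534.5 145.2] [10.2 87.2] 4.6 z [0.1017 0.1146 0.1175]
```

>>> arm_command --rows '[-0.5,0,3,0,-1,0,-1,-1,0,6,0,-3,0,-1,-1.5,0,10,0,-5,0,-1,-2.2,0,14,0,-8,0,-1,-2.8,0,18,0,-10,0,-1,-3.5,0,22,0,-11.8,0,-1,-4,0,26,0,-11.8,0,-1,-4.33,0,28.6,0,-11.8,0,-1,-4.33,0,28.6,0,-11.8,0,-1,-4.33,0,28.6,0,-11.8,0,-1,-4.33,0,28.6,0,-11.8,0,-1]'

```text
time: 27.58
ee_pos: [0.5887, 0.1501, 0.2971]
tcp_rot: [-90.0, 0.1, 4.7]
wrist_force: [0.2, 0.3, -1.4]
opening: 0.0076
```

```bash
python3 chkw.py w11.png 0 4.8
```

```text
[0.5888 0.1496 0.2973] [-90.0229   0.0554   4.6633] [-0.2335  0.3182 -1.6532] 0.007883246701185684
car w 34122 [561.7 149.2] [261.5  99.5] 4.9 z [0.0662 0.0674 0.0686]
gaps u [(np.float64(0.02), np.float64(0.0321)), (np.float64(0.0748), np.float64(0.0863))]
held card u [0.0239 0.0262 0.0284] v [0.0399 0.0401 0.0403]
```

Aligned: slot at 26.1 mm, card at 26.2 mm. Lowering.

>>> arm_command --rows '[0,2.5,0,0,0,0,-1,0,5,0,0,0,0,-1,0,6.5,0,0,0,0,-1,0,7.2,0,0,0,0,-1,0,7.8,0,0,0,0,-1,0,8.6,0,0,0,0,-1,0,9.4,0,0,0,0,-1,0,10.2,0,0,0,0,-1,0,11.2,0,0,0,0,-1,0,12.2,0,0,0,0,-1,0,12.8,0,0,0,0,-1,0,12.8,0,0,0,0,-1]'

```text
time: 28.63
ee_pos: [0.5888, 0.1505, 0.1691]
tcp_rot: [-90.0, 0.0, 4.7]
wrist_force: [0.4, -0.5, -1.0]
opening: 0.0079
```

>>> arm_command --rows '[0,0,0,0,0,0,-0.6,0,0,0,0,0,0,-0.3,0,0,0,0,0,0,-0.3,0,0,0,0,0,0,-0.3,0,-3,0,0,0,0,-0.3,0,-6,0,0,0,0,-0.3,0,-9.5,0,0,0,0,-0.3,0,-12.8,0,0,0,0,-0.3,0,-12.8,0,0,0,0,-0.3]'

```text
time: 29.38
ee_pos: [0.5897, 0.1506, 0.3054]
tcp_rot: [-89.9, -0.5, 4.7]
wrist_force: [0.7, 0.1, 0.6]
opening: 0.0297
```

```bash
python3 chk.py
```

```text
[0.5897 0.1506 0.3054] [-89.9093  -0.5317   4.7009] [0.7086 0.0782 0.6468] 0.0296918954482594
car top 1492 [565.  122.5] [259.9  58.3] 5.1 z [0.0645 0.0685 0.0719]
card top 45 [537.4 115. ] [ 9.3 17.7] 6.4 z [0.1117 0.1185 0.1208]
card top 88 [591.2 129. ] [ 9.7 34.8] 4.7 z [0.1087 0.1179 0.1211]
car side 1893 [562.  146.7] [261.8 106.1] 5.1 z [0.064  0.0665 0.0686]
card side 127 [480.9 139.6] [ 9.9 82.9] 4.2 z [0.1029 0.1153 0.1175]
card side 132 [534.  145.4] [ 9.4 85.9] 4.3 z [0.103  0.1151 0.1178]
card side 138 [588.4 149.1] [11.4 80.9] 5.0 z [0.102  0.1146 0.1178]
```

>>> arm_command --rows '[0.5,0,-3,0,2,0,-0.3,1,0,-7,0,4,0,-0.3,1.6,0,-11,0,6,0,-0.3,2.2,0,-15,0,8,0,-0.3,2.8,0,-19,0,10,0,-0.3,3.3,0,-23,0,11.8,0,-0.3,3.6,0,-27,0,11.8,0,-0.3,3.7,0,-30,0,11.8,0,-0.3,3.7,0,-30,0,11.8,0,-0.3,3.7,0,-30,0,11.8,0,-0.3]'

```text
time: 30.32
ee_pos: [0.6501, -0.1474, 0.2956]
tcp_rot: [-90.0, 0.2, -7.3]
wrist_force: [-0.1, 1.0, -0.3]
opening: 0.0301
```

>>> arm_command --rows '[0,3,0,0,0,0,-0.3,0,6,0,0,0,0,-0.3,0,8.5,0,0,0,0,-0.3,0,10.5,0,0,0,0,-0.3,0,11.8,0,0,0,0,-0.3,0,12.6,0,0,0,0,-0.3,0,12.9,0,0,0,0,-0.3,0,12.9,0,0,0,0,-0.3]'

```text
time: 30.98
ee_pos: [0.6504, -0.1451, 0.1689]
tcp_rot: [-90.0, 0.0, -7.1]
wrist_force: [-0.5, 0.6, 0.2]
opening: 0.0298
```

>>> arm_command --rows '[0,0,0,0,0,0,-0.6,0,0,0,0,0,0,-0.8,0,0,0,0,0,0,-1,0,0,0,0,0,0,-1,0,0,0,0,0,0,-1,0,0,0,0,0,0,-1]' --force 50

```text
time: 31.48
ee_pos: [0.6509, -0.1457, 0.1705]
tcp_rot: [-90.0, -0.1, -7.1]
wrist_force: [0.4, 1.3, 6.9]
opening: 0.0083
```

>>> arm_command --rows '[0,-0.5,0,0,0,0,-1,0,-1.5,0,0,0,0,-1,0,-3,0,0,0,0,-1,0,-4.5,0,0,0,0,-1,0,-6,0,0,0,0,-1,0,-7.5,0,0,0,0,-1,0,-9,0,0,0,0,-1,0,-10.5,0,0,0,0,-1,0,-12,0,0,0,0,-1,0,-12.9,0,0,0,0,-1,0,-12.9,0,0,0,0,-1,0,-12.9,0,0,0,0,-1]'

```text
time: 32.48
ee_pos: [0.6505, -0.1456, 0.2981]
tcp_rot: [-90.0, -0.0, -7.1]
wrist_force: [0.5, -0.3, -1.8]
opening: 0.0081
```

```bash
python3 chk.py
```

```text
[ 0.6505 -0.1456  0.2981] [-90.0035  -0.0352  -7.104 ] [ 0.4978 -0.3386 -1.7682] 0.008149005427096899
car top 4315 [563.1 148.8] [260.7 111.5] 5.0 z [0.0649 0.0686 0.0718]
card top 187 [481.5 142. ] [10.2 80.1] 3.5 z [0.1132 0.1183 0.1215]
card top 199 [535.2 146.2] [ 9.6 80.3] 5.2 z [0.1119 0.118  0.1217]
card top 205 [589.2 150.8] [ 9.9 79. ] 4.7 z [0.1099 0.1182 0.1215]
car side 1879 [561.9 148.5] [261.3 105.9] 5.1 z [0.0642 0.0664 0.0687]
card side 128 [480.8 140.7] [ 9.5 83.6] 4.4 z [0.1017 0.1149 0.1176]
card side 133 [534.1 144.4] [10.3 82.9] 4.7 z [0.1019 0.1148 0.1177]
card side 142 [588.1 149.4] [10.4 83.8] 5.2 z [0.1013 0.1145 0.1182]
```

>>> arm_command --rows '[-0.5,0,3,0,-1,0,-1,-1,0,6,0,-3,0,-1,-1.5,0,10,0,-5,0,-1,-2.2,0,14,0,-8,0,-1,-2.8,0,18,0,-10,0,-1,-3.5,0,22,0,-11.8,0,-1,-4,0,26,0,-11.8,0,-1,-4.5,0,29.7,0,-11.8,0,-1,-4.5,0,29.7,0,-11.8,0,-1,-4.5,0,29.7,0,-11.8,0,-1,-4.5,0,29.7,0,-11.8,0,-1]'

```text
time: 33.5
ee_pos: [0.6422, 0.1547, 0.2969]
tcp_rot: [-90.0, 0.1, 4.7]
wrist_force: [-0.3, -0.9, -1.3]
opening: 0.0078
```

```bash
python3 chkw.py w12.png 0 4.8
```

```text
[0.6423 0.154  0.2972] [-90.0249   0.062    4.6718] [-0.0489 -0.6745 -1.0054] 0.007699959341270756
car w 29910 [561.4 149.1] [261.9  99.6] 5.0 z [0.0661 0.0674 0.0686]
gaps u [(np.float64(-0.0868), np.float64(-0.0823)), (np.float64(0.0739), np.float64(0.0864))]
held card u [0.0775 0.0798 0.0821] v [0.0399 0.0401 0.0403]
```

Slot at 80.2 mm, card at 79.8 mm. Lowering.

>>> arm_command --rows '[0,2.5,0,0,0,0,-1,0,5,0,0,0,0,-1,0,6.5,0,0,0,0,-1,0,7.2,0,0,0,0,-1,0,7.8,0,0,0,0,-1,0,8.6,0,0,0,0,-1,0,9.4,0,0,0,0,-1,0,10.2,0,0,0,0,-1,0,11.2,0,0,0,0,-1,0,12.2,0,0,0,0,-1,0,12.8,0,0,0,0,-1,0,12.8,0,0,0,0,-1]'

```text
time: 34.55
ee_pos: [0.6424, 0.1548, 0.1692]
tcp_rot: [-90.0, -0.0, 4.7]
wrist_force: [0.6, 0.7, -1.4]
opening: 0.0079
```

>>> arm_command --rows '[0,0,0,0,0,0,-0.6,0,0,0,0,0,0,-0.3,0,0,0,0,0,0,-0.3,0,0,0,0,0,0,-0.3,0,-3,0,0,0,0,-0.3,0,-6,0,0,0,0,-0.3,0,-9.5,0,0,0,0,-0.3,0,-12.8,0,0,0,0,-0.3,0,-12.8,0,0,0,0,-0.3]'

```text
time: 35.3
ee_pos: [0.6431, 0.1549, 0.3058]
tcp_rot: [-89.9, -0.6, 4.7]
wrist_force: [1.3, -0.1, 1.1]
opening: 0.0298
```

>>> arm_command --rows '[-4,0,-4,0,0,0,-0.3,-8,0,-8,0,0,0,-0.3,-12,0,-12,0,0,0,-0.3,-16,0,-16,0,0,0,-0.3,-20,0,-20,0,0,0,-0.3,-22,0,-23,0,0,0,-0.3,-22,0,-26,0,0,0,-0.3,-22,0,-28,0,0,0,-0.3,-22,0,-28,0,0,0,-0.3,-22,0,-28,0,0,0,-0.3,-22,0,-28,0,0,0,-0.3,-22,0,-28,0,0,0,-0.3]'

```text
time: 36.3
ee_pos: [0.4461, -0.1423, 0.298]
tcp_rot: [-90.0, -0.0, 4.7]
wrist_force: [-0.8, 0.2, 0.4]
opening: 0.0294
```

```bash
python3 chk.py
python3 - <<'E'
from h import *
A=pts(shot('top'));groups(box(A,.35,.65,.28,.42,.0665,.1),.008,'sw')
k=box(A,.4,.6,-.45,-.28,.13,.17); print('knob',k[k[:,2]>k[:,2].max()-.004].mean(0))
E
cp pics/last_top.png pics/f_top.png; cp pics/last_side.png pics/f_side.png
```

```text
[ 0.4461 -0.1423  0.298 ] [-89.994   -0.0213   4.6656] [-0.8053  0.1535  0.3605] 0.029385951527164247
car top 4161 [562.9 148.6] [260.3 111.4] 4.8 z [0.0648 0.0685 0.0718]
card top 184 [481.5 142. ] [10.2 80.2] 3.4 z [0.1136 0.1184 0.1217]
card top 199 [534.9 146.2] [ 9.7 80.6] 5.0 z [0.1111 0.1185 0.1216]
card top 203 [588.9 150.9] [10.1 79.2] 4.1 z [0.11   0.1181 0.1219]
card top 208 [642.1 155.2] [10.1 79.4] 5.1 z [0.1109 0.1183 0.1213]
car side 1594 [561.9 148.4] [261.5 106.6] 5.6 z [0.0641 0.0664 0.0687]
card side 23 [485.6 106.2] [17.2  4.5] 76.7 z [0.1018 0.1135 0.1177]
card side 19 [528.4 172.4] [ 3.4 24. ] 2.3 z [0.1005 0.1109 0.1176]
card side 83 [589.3 134.3] [10.9 51.9] 6.6 z [0.1015 0.114  0.1175]
card side 148 [640.5 154.4] [10.6 83.9] 4.9 z [0.101  0.1137 0.1173]
sw 62 [446.1 349.9] [23.9 16.9] 88.5 z [0.0683 0.0727 0.0764]
sw 63 [486.5 351.7] [25.4 17. ] 89.5 z [0.0676 0.0723 0.0771]
sw 64 [526.1 353. ] [25.3 19.2] 89.2 z [0.0681 0.0726 0.0763]
sw 65 [565.4 357.2] [16.2 26.6] 2.4 z [0.0675 0.0727 0.0766]Traceback (most recent call last):
  File "<stdin>", line 3, in <module>
    return umr_maximum(a, axis, None, out, keepdims, initial, where)
ValueError: zero-size array to reduction operation maximum which has no identity
```

View pics/f_top.png

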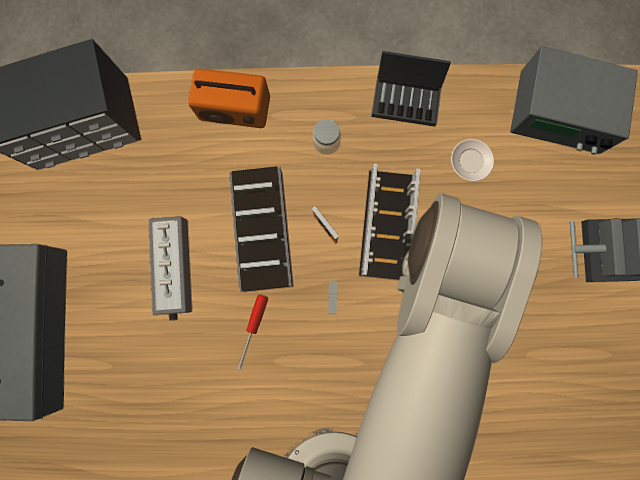

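View pics/f_side.png

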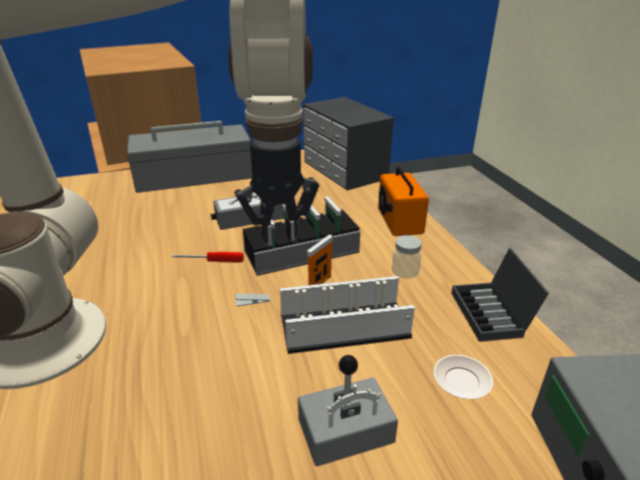

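The top view shows four strips in the carrier at (252,187), (255,212), (257,238) and (260,265), and an empty rack at (392,222). In the side view the lever knob stands upright at (348,365). One last look at the knob, then I hand in.

Run:
```python
from h import *
A=pts(shot('side'));k=box(A,.4,.6,-.45,-.28,.13,.17); print('knob',k[k[:,2]>k[:,2].max()-.004].mean(0),k.max(0),k.min(0))
print(bot.job_done())
```

```text
knob [ 0.48847051 -0.36391823  0.15606264] [ 0.50152192 -0.35212919  0.15850533] [ 0.4747005  -0.37719391  0.13593192]
the job is handed in; nothing more can be done
None
```

The card tester is shut down and unloaded, and I handed the job in at about 37 s of the 200 s allowed. I brought the lever to idle first, swept all four toggles off, then moved all four green cards from the rack into the four carrier slots, one each.

Last checks:
- **Lever:** the knob is about 1 mm from the box's middle line, so within about 0.02 rad of upright. This came from the side view only, because the arm blocked the top view.
- **Switches:** all four bars are folded to +x, with their tops 20 mm or so above the box, which is well past the off angle.
- **Cards:** all four stand upright, evenly spaced about 54 mm apart. Their tops are about 118 mm above the bench, which fits fully seated.
- **Carrier:** it lies flat and I saw no sign of a knock during the run.
- **Bystanders and the orange card:** the final pictures show them where they were at the start.

The top and side cameras disagreed by 2–4 mm on some points. The wrist camera matched the card positions, and slots 2–4 lined up with the held card to within 0.5 mm.

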